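Crimp a cap on a serum bottle with the bench crimper

ROBOT

A 7-joint arm with a two-finger parallel gripper is mounted at the origin on the work surface. World frame = base frame: x ahead of the robot, y to its left, z up, the work surface at z = 0. Lengths are in mm, angles in rad, forces in N, time in s.
With the tool pointing down it reaches from about 425 to 975 mm from the base axis. Payload 16.7 kg.
Tool frame: the origin (TCP) lies at the very end of the fingers, on their centre line; the grasp point (between the pads) lies 19 mm behind it; z points along the fingers, y is the line along which they close (so a half turn about z gives the same grasp; the last joint's range is limited). The gripper opens to 85 mm and grips with 20 to 120 N. Pads are 22 mm wide; open, the fingers measure 114 mm over their backs; the gripper's body (76 mm by 85 mm) begins 54 mm behind the grasp point. The pads swing forward as they close: fully open they stand 13 mm farther back than shut.
Start: joints at [-1.437, 0.426, 0.074, 1.606, -0.034, 1.111, -0.067], TCP at [189.01, 647.959, 231.302] pointing down, gripper open.
Joint ranges: [-2.85, 2.85], [-0.5, 2.14], [-1.23, 1.37], [0.21, 2.46], [-1.02, 4.16], [0.16, 2.05], [-2.73, 2.73]. Speed limits (rad/s): [1.89, 1.89, 2.39, 2.39, 3.01, 3.01, 3.01].

INTERFACE

Orientations are given as a unit quaternion [x, y, z, w].
In Python, from plant import robot gives the robot as it stands.
- The arm moves only by the shell command python3 -m jog 'ROWS' [FORCE]. ROWS is JSON, a list of rows, each a list of 5 numbers: the shift along the tool's x, y, z as a fraction of full scale, then the turn about the tool's z as a fraction of full scale, then the opening, from -1 (shut) to 1 (fully open). In form: [[dx, dy, dz, twist, hand], ...]. A call has 1 to 8 rows; each row is the pose to reach, as a shift and turn from the pose commanded when the call began, along the tool's axes at that moment; what a row does not reach only later rows make up. Full scale, the value 1, is 80 cm for a shift and 45 degrees for a turn. A row lasts 1/10 s, in which the tool goes at most 50 mm and 8.59 degrees, less where a joint would pass 70% of its speed; a pose out of reach is approached as far as the arm can. A call with a number of a shift or a turn outside -1 to 1 is refused whole. A call with a gripper value outside its range is refused whole. The fingers move at their own pace and stop on an object; FORCE is the grip in N (left out, the last holds). Time passes only in rows, so rows that repeat a pose let the fingers close. It gives the time, the measured TCP pose, the force, the opening and the grip force at its end, in the units of the state.
- robot.get_state(): the state, without advancing time (a new reading comes with each control period).
- robot.capture(name): name is "scene" or "top"; returns (picture, depth): 420x560x3 uint8, red, green, blue; 420x560 float32, mm along the optical axis (not along the pixel's ray), 0 where there is no reading.
- robot.calibration(name): a dict with "camera_matrix" (3x3 intrinsics, pixels), "eye" and "attitude" of the camera in the world. Camera axes: x right, y up, looking along -z (the intrinsics and any distortion apply to the point x, -y, -z); pixel columns grow to the right and rows downward; lengths in mm; the calibration is good to about 2 mm. A picture is of the moment at which its call begins. calibration takes no time and is no camera call.
- robot.job_done(): hands the job in; it is judged then, once.
The state is a dict: "t": time; "joint_positions": joint angles; "joint_vel": joint speeds; "joint_efforts": joint torques, N m; "eef_pos": TCP position; "tool_rot": TCP orientation; "force": force on the tool from outside, world axes, zero at the start; "torque": the same for the moment, N m; "grip_width": finger opening in mm; "finger_force": force on a finger pad.
Only numpy, scipy, OpenCV 4.12 (cv2) and the standard library are available. Lean on these libraries where they do the work, as an engineer would, in place of code of your own. Each camera call takes 0.05 s, during which the arm holds its last target. There are 200 camera calls.

TASK

Seal the stoppered bottle that stands on the base plate of the bench crimper: lift the loose aluminium cap from its tray and set it over the bottle's stopper until it sits fully down, then slide the bottle back, upright and with its cap on, until it is fully home in the V locator under the crimping head. Pull the crimper's side lever down to its stop, hold it there a moment and let it return all the way up; leave the capped bottle standing in the locator, and do not disturb the two finished bottles, the white reagent bottle or the wooden slide box.

Things in the scene. Friction and masses are not known exactly. Their poses are not given: they have to be found in the camera images.
- crimper: White bench hand crimper, bolted down. Origin: under the axis of its head, at table height; x points from its open front (robot side) back to the column, y left, z up. Grey base plate x -150 to 115, 150 wide, top at z 16. Column x 60 to 106. Head casting x -34 to 108, y -34 to 34, z 176 to 238; spindle up to z 294. Sizes in mm.
- bell_mouth (a point): Centre of the open lower mouth of the steel crimping bell under the head: 62 outside dia, 50 inside, 22 deep. 138 above the table with the lever up, on the seat's vertical axis; the lever lowers it by 36, so that it surrounds the cap. If the bottle is not home it hits the cap and blocks the lever. Sizes in mm.
- seat (a point): Centre of the seat under the head, on the top face of the base plate (z 16), where the bottle's origin lies when the bottle is home. Behind it stand the two 24 high slippery white plastic bars of the V locator, 60 deg included, open to the front (-x); a 52 dia bottle pushed back against both bars is centred here. Sizes in mm.
- lever (a joint): Crimper's lever, rad: 0 = fully up, held by a spring, 1.05 = down at its stop. Turns about the crimper's y axis through lever_pivot. At 0 it points forward (-x) and 45 deg up; it swings forward and down to 15 deg below level. Pull at the grip: about 4 N at the top, 8 N at the stop, plus 2 N per rad/s. Let go, it swings back up in about half a second. Sizes in mm.
- lever_pivot (a point): Point on the lever's turning axis, in the plane in which the lever swings (crimper x 28, y -100, z 203; the right-hand side). Sizes in mm.
- lever_grip (a point): Point on the middle line of the black round plastic grip (25 dia), 175 from the pivot, 45 short of the grip's end. The grip covers 121 to 220 from the pivot, the steel rod inside of it is 14 dia. The point moves with the lever. Sizes in mm.
- bottle: Amber glass serum bottle, filled, about 0.2 kg, 52 dia, body straight up to 62, shoulder to 75, neck 25 dia, then mouth rim and rubber stopper 31 dia from 78 up; flat stopper top at 100, its upper edge tapered to 22 dia over the top 5. Origin: centre of its underside, z up. Starts standing on the crimper's base plate 80 to 100 in front of the seat. Sizes in mm.
- stopper_top (a point): Centre of the flat top of the stopper, 100 above the bottle's origin. Sizes in mm.
- cap: Loose aluminium crimp cap, a cup 38 outside dia, 34.4 inside, 16 high, top 2 thick, about 15 g, lying open side down on the tray. Origin: centre of its open lower rim, z up to the closed top. Sitting fully down on the bottle its origin is 86 above the bottle's origin. Sizes in mm.
- tray: Shallow steel tray 150 (its x) x 200 (its y), rim 8 high, floor 3 thick, carrying the loose cap. Origin: centre of its underside. It may be left or right of the crimper, and does not move. Sizes in mm.
- outtray: The same tray on the other side of the crimper, carrying the two finished bottles. Does not move. Sizes in mm.
- done0: Finished, capped bottle, 52 dia, 102 high; origin: centre of its underside. Leave alone. Sizes in mm.
- done1: Finished, capped bottle, 52 dia, 102 high; origin: centre of its underside. Leave alone. Sizes in mm.
- reagent: White plastic reagent bottle, 44 dia, 105 high; origin: centre of its underside. Leave alone. Sizes in mm.
- slidebox: Wooden slide box 100 (x) x 140 (y) x 36 high; origin: centre of its underside. Leave alone. Sizes in mm.

How it is judged (in metres and radians):
On the way, in this order (a step that is already met when the one before it is completed fails the run):
1. the cap sits fully down over the stopper of the upright bottle (z of cap in the frame of bottle between 0.083 and 0.089 m and horizontal distance between cap and stopper_top below 0.004 m and angle between bottle's own z axis and vertical below 0.1 rad), for 0.2 s.
2. the bottle, cap on, stands home in the V locator (within 6 mm of the seat centre) (distance between bottle and seat below 0.006 m and angle between bottle's own z axis and vertical below 0.1 rad and z of cap in the frame of bottle below 0.089 m and horizontal distance between cap and stopper_top below 0.004 m), for 0.2 s.
3. the lever is down at its stop (beyond 1.0 rad) with the capped bottle home under the head (value of joint lever above 1 rad and distance between bottle and seat below 0.006 m and z of cap in the frame of bottle below 0.089 m and horizontal distance between cap and stopper_top below 0.004 m), for 0.1 s.
At the end, for the whole second after the job is handed in: The lever is back up (under 0.05 rad), the bottle stands upright and still within 6 mm of the seat centre, and the cap sits fully down on its stopper (rim 83 to 89 mm above the bottle's foot, within 4 mm of its axis) (value of joint lever below 0.05 rad and distance between bottle and seat below 0.006 m and angle between bottle's own z axis and vertical below 0.05 rad and z of cap in the frame of bottle between 0.083 and 0.089 m and horizontal distance between cap and stopper_top below 0.004 m and linear speed of bottle below 0.02 m/s); the robot touches nothing.
It fails at once if a finished bottle is moved more than 30 mm or tipped (distance of any of done0, done1 from where it was at the start of the episode above 0.03 m or angle between any of done0, done1's own z axis and vertical above 0.4 rad).
It fails at once if the reagent bottle or the slide box is moved more than 30 mm or tipped (distance of any of reagent, slidebox from where it was at the start of the episode above 0.03 m or angle between reagent's own z axis and vertical above 0.4 rad).
It also fails if it takes over 64 s, if anything falls off the work surface, if the arm or the gripper's body presses on something with over 40 N, if the wrist force passes 120 N, or if a joint passes its speed limit or range.

## Working session

There is one attempt and no reset: what is moved stays moved. The work goes in short steps, Python scripts to look and compute and a shell command to move; the robot and the scene stay as the last step left them, time stands still between calls to the robot, and variables do not carry over. Pictures are saved under pics/ and viewed, at most 10 in all, crops included, and the job is handed in when it is done.

```bash
mkdir -p pics; ls
cat > h.py <<'E'
import numpy as np,cv2
from plant import robot
from scipy.spatial.transform import Rotation as R
def shot(n,f):
    p,d=robot.capture(n); cv2.imwrite(f'pics/{f}.png',p[:,:,::-1]); np.save(f'pics/{f}.npy',d); return p,d
def rot(c):
    a=np.array(c['attitude'],float)
    return a if a.shape==(3,3) else R.from_quat(a).as_matrix()
def w(n,u,v,d):
    c=robot.calibration(n); K=np.array(c['camera_matrix'])
    x=(u-K[0,2])/K[0,0]; y=(v-K[1,2])/K[1,1]
    return np.array(c['eye'])+rot(c)@np.array([x*d,-y*d,-d])
def ray(n,u,v,z):
    c=robot.calibration(n); e=np.array(c['eye']); r=w(n,u,v,1.)-e
    return e+r*(z-e[2])/r[2]
def cloud(n,d):
    v,u=np.mgrid[0:d.shape[0],0:d.shape[1]]
    c=robot.calibration(n); K=np.array(c['camera_matrix'])
    P=np.stack([(u-K[0,2])/K[0,0]*d,-(v-K[1,2])/K[1,1]*d,-d],-1)
    return np.array(c['eye'])+P@rot(c).T
E
python3 - <<'E'
from h import *
for n in('scene','top'):
    print(robot.calibration(n)); shot(n,n+'0')
print(robot.get_state())
E
```

```text
pics
{'camera_matrix': array([[535.57847667,   0.        , 276.72099907],
       [  0.        , 535.57847667, 206.19016047],
       [  0.        ,   0.        ,   1.        ]]), 'eye': array([1074.16357615,  575.10692083, 1276.39146454]), 'attitude': array([0.09755249, 0.27609674, 0.89581233, 0.33432674])}
{'camera_matrix': array([[419.02973696,   0.        , 283.38695612],
       [  0.        , 419.02973696, 210.30592853],
       [  0.        ,   0.        ,   1.        ]]), 'eye': array([4.87834838e+02, 3.25961840e-01, 1.22432715e+03]), 'attitude': array([ 0.03164429, -0.04099692, -0.70009097,  0.7121731 ])}
{'t': 0.1, 'joint_positions': array([-1.4364629 ,  0.4266696 ,  0.07383055,  1.60651656, -0.03411778,
        1.11078513, -0.06707286]), 'joint_vel': array([ 0.00062242, -0.00084586,  0.00122733, -0.00161692, -0.00096127,
       -0.0018352 , -0.00069501]), 'joint_efforts': array([ 7.85300159e-03, -9.51531744e+01,  3.77070442e+00, -4.64411402e+01,
        1.94413355e-02,  6.34242155e-03,  1.82907684e-05]), 'eef_pos': array([188.93184047, 647.65503719, 230.69151444]), 'tool_rot': array([ 1.41436411e-01,  9.89947184e-01, -5.57689755e-04, -5.27843248e-05]), 'force': array([ 0.44178673, -0.07009491,  0.94743086]), 'torque': array([ 0.04469979,  0.02361042, -0.04241283]), 'finger_force': 0.0, 'grip_width': 85.24008675798383}
```

View pics/scene0.png

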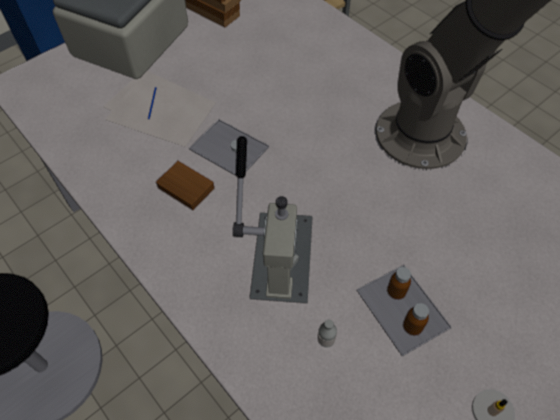

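View pics/top0.png

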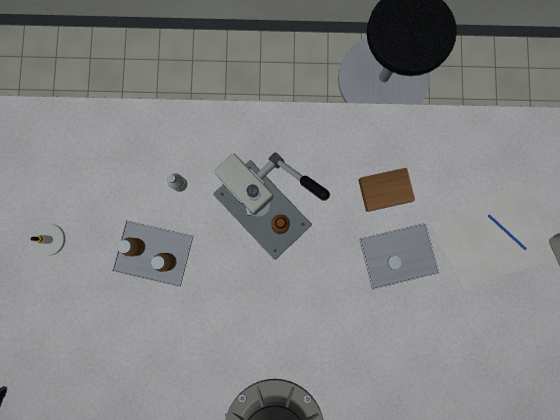

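The scene view shows the lever over the cap tray, with the finished bottles at (400,285) and (417,320). In the top view the bottle is at (281,224), the cap at (395,262) and the crimper plate runs from (214,193) to (311,223), at about 45° yaw. I'll measure these points.

Run:
```python
from h import *
D=np.load('pics/top0.npy'); P=cloud('top',D); img=cv2.imread('pics/top0.png')
DS=np.load('pics/scene0.npy'); PS=cloud('scene',DS)
print('table z',np.median(P[280:330,150:250,2]),np.median(PS[300:380,150:200,2]))
def rect(m,lab):
    m=m.astype(np.uint8); pts=P[m>0][:,:2].astype(np.float32); r=cv2.minAreaRect(pts); print(lab,r,len(pts))
Z=P[...,2]
roi=np.zeros(Z.shape,bool); roi[150:265,205:320]=1
rect(roi&(Z>10)&(Z<22)&(D>0),'plate')
roi2=np.zeros(Z.shape,bool); roi2[205:245,262:300]=1
for lo,hi in((95,125),(110,122),(70,95)):
    m=roi2&(Z>lo)&(Z<hi); q=P[m]; print('bottle',lo,len(q),q.min(0) if len(q) else 0,q.max(0) if len(q) else 0,q.mean(0) if len(q) else 0)
roi3=np.zeros(Z.shape,bool); roi3[245:280,375:415]=1
m=roi3&(Z>14); q=P[m]; print('cap',len(q),q.min(0),q.max(0),q.mean(0),np.median(q[:,2]))
roi4=np.zeros(Z.shape,bool); roi4[145:225,205:280]=1
rect(roi4&(Z>228)&(Z<246),'head')
m=roi4&(Z>270); q=P[m]; print('spindle',len(q),q.mean(0),q.max(0))
roi5=np.zeros(Z.shape,bool); roi5[170:205,295:335]=1
m=roi5&(Z>120); q=P[m]; print('grip',len(q),q.min(0),q.max(0),q.mean(0))
for u,v in((275,160),(280,165),(290,172),(300,180),(305,183),(312,187),(318,191),(324,195)): print(u,v,P[v,u].round(0))
a=cv2.resize(img[145:275,200:340],None,fx=5.7,fy=4.6*1.0,interpolation=cv2.INTER_CUBIC)
cv2.imwrite('pics/c1.png',cv2.resize(img[145:275,200:335],(623,600),interpolation=cv2.INTER_CUBIC))
```

```text
table z -0.33121550152236523 -748.1608093667421
plate ((615.47119140625, 47.24928283691406), (264.39739990234375, 149.80877685546875), 44.36861801147461) 2911
bottle 95 108 [555.13381579 -21.08853949  99.66028146] [584.83311452   8.38753859 117.70087155] [569.64673095  -5.51269926 108.47300257]
bottle 110 43 [555.13381579 -18.39690686 110.02020266] [584.46754282   8.38753859 117.70087155] [569.40495417  -4.4925657  113.4567659 ]
bottle 70 165 [546.0533961  -29.90857137  73.27126611] [592.97870869  19.54875112  91.84858823] [567.98344286  -5.67230284  83.9155591 ]
cap 139 [ 451.74547021 -353.69412475   14.10896446] [4.87834838e+02 3.25961840e-01 1.22432715e+03] [ 469.30170389 -325.67951591   53.02154561] 18.279938369440288
head ((654.7935180664062, 85.38697814941406), (142.18527221679688, 73.07185363769531), 43.5627555847168) 1567
spindle 146 [606.57389446  50.28573509 433.4030079 ] [ 640.01681628   73.35619778 1224.32715322]
grip 423 [ 487.83483753 -106.19268633  263.01545511] [6.81996630e+02 3.25961840e-01 1.22432715e+03] [631.91755274 -72.10282772 339.26686592]
275 160 [714.  10. 221.]
280 165 [700.  -2. 230.]
290 172 [677. -25. 264.]
300 180 [652. -47. 302.]
305 183 [643. -57. 316.]
312 187 [631. -71. 336.]
318 191 [620. -82. 354.]
324 195 [610. -94. 362.]
```

View pics/c1.png

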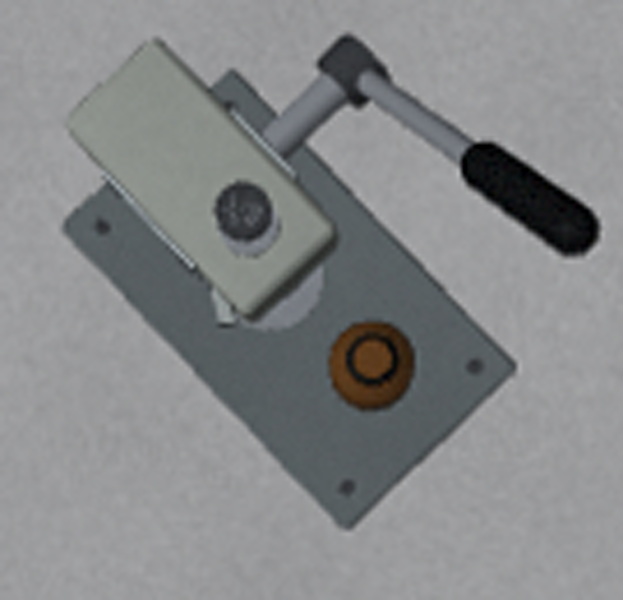

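```bash
cat >> h.py <<'E'
def yaw(q):
    y=R.from_quat(q).as_matrix()[:,1]; return np.degrees(np.arctan2(y[1],y[0]))
def plan(pts,start=None):
    """rows for successive calls; pts: (x,y,z,yaw of tool y)"""
    if start is None:
        s=robot.get_state(); start=(*s['eef_pos'],yaw(s['tool_rot']))
    c=np.array(start,float)
    for p in pts:
        p=np.array(p,float); d=p[:3]-c[:3]; a=np.radians(c[3])
        y=np.array([np.cos(a),np.sin(a),0]); z=np.array([0,0,-1.]); x=np.cross(y,z)
        print(np.round([x@d/800,y@d/800,z@d/800,-(((p[3]-c[3])+180)%360-180)/45],4),'mm',round(float(np.linalg.norm(d))))
        c=p
E
python3 - <<'E'
from h import *
img=cv2.imread('pics/top0.png'); D=np.load('pics/top0.npy'); P=cloud('top',D); Z=P[...,2]
m=np.zeros(Z.shape,bool); m[245:280,375:415]=1; m&=(Z>13)&(Z<30)&(D>0)
q=P[m]; print('cap',len(q),q[:,:2].mean(0),(q[:,:2].min(0)+q[:,:2].max(0))/2,np.ptp(q,0),np.median(q[:,2]))
m=np.zeros(Z.shape,bool); m[215:280,350:445]=1
vs,us=np.where(m&(D>0)&(Z>13)&(Z<30)); print(us.mean(),vs.mean(),ray('top',us.mean(),vs.mean(),19))
for z in(116,): print('stopper',ray('top',280.8,223,z),ray('top',281,224,z))
print('spindle',ray('top',200+243*135/623,145+212*130/600,294))
a=cv2.resize(img[245:280,372:418],(394,300),interpolation=cv2.INTER_CUBIC)
b=cv2.resize(img[205:245,258:304],(345,300),interpolation=cv2.INTER_CUBIC)
cv2.imwrite('pics/c2.png',np.hstack([a,b]))
print(plan([(500,300,260,30),(460,0,260,-10),(468,-327,200,-45.6)]))
E
```

```text
cap 141 [ 468.69349276 -334.96032268] [ 468.97541096 -335.37073026] [34.45988151 36.64678896 10.92499066] 18.187823893129462
394.46478873239437 261.9577464788732 [ 469.15533444 -335.42396972   19.        ]
stopper [568.33102439  -7.11153065 116.        ] [565.68478481  -7.68667686 116.        ]
spindle [626.29643208  58.35536992 294.        ]
[-0.495  -0.3083 -0.0366  0.972 ] mm 467
[-0.2998 -0.2308  0.      0.8889] mm 303
[-0.4008  0.0808  0.075   0.7911] mm 333
None
```

View pics/c2.png

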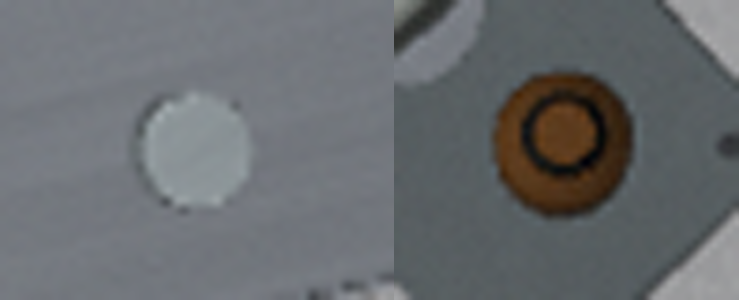

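The cap centre is at about (394.6,262.1), which gives (469,-335.5). The stopper is at about (280.3,222.1), which gives (570,-5.5), 87 mm from the seat at (628,59.6). All of this fits the given sizes. Next I move over the cap.

Run:
```python
from h import *
plan([(400,500,260,45),(470,200,260,10),(460,-100,260,-25),(469,-335.5,120,-45.6)])
```

```text
[-0.305  -0.1033 -0.0366  0.6386] mm 259
[-0.327  -0.2033  0.      0.7778] mm 308
[-0.3671 -0.0774  0.      0.7778] mm 300
[-0.262   0.1346  0.175   0.4578] mm 274
```

```bash
python3 -m jog '[[-0.305,-0.103,-0.037,0.639,0.45],[-0.305,-0.103,-0.037,0.639,0.45],[-0.305,-0.103,-0.037,0.639,0.45],[-0.305,-0.103,-0.037,0.639,0.45],[-0.305,-0.103,-0.037,0.639,0.45],[-0.305,-0.103,-0.037,0.639,0.45],[-0.305,-0.103,-0.037,0.639,0.45]]' 30
python3 -m jog '[[-0.327,-0.203,0,0.778,0.45],[-0.327,-0.203,0,0.778,0.45],[-0.327,-0.203,0,0.778,0.45],[-0.327,-0.203,0,0.778,0.45],[-0.327,-0.203,0,0.778,0.45],[-0.327,-0.203,0,0.778,0.45],[-0.327,-0.203,0,0.778,0.45],[-0.327,-0.203,0,0.778,0.45]]'
python3 -c "
from h import *
plan([(460,-100,260,-25),(469,-335.5,120,-45.6)])"
```

```text
t: 0.8
eef_pos: [402.2, 498.8, 261.0]
tool_rot: [0.385, 0.923, -0.0, 0.0]
force: [-0.0, 0.8, 0.2]
grip_width: 62.0
finger_force: 0.0
t: 1.6
eef_pos: [470.0, 200.4, 260.9]
tool_rot: [0.643, 0.766, 0.0, -0.0]
force: [-0.1, 0.7, 0.4]
grip_width: 62.3
finger_force: 0.0
[-0.3678 -0.0769  0.0012  0.7759] mm 301
[-0.262   0.1346  0.175   0.4578] mm 274
```

```bash
python3 -m jog '[[-0.368,-0.077,0.001,0.776,0.45],[-0.368,-0.077,0.001,0.776,0.45],[-0.368,-0.077,0.001,0.776,0.45],[-0.368,-0.077,0.001,0.776,0.45],[-0.368,-0.077,0.001,0.776,0.45],[-0.368,-0.077,0.001,0.776,0.45],[-0.368,-0.077,0.001,0.776,0.45],[-0.368,-0.077,0.001,0.776,0.45]]'
python3 -m jog '[[-0.262,0.135,0.175,0.458,0.45],[-0.262,0.135,0.175,0.458,0.45],[-0.262,0.135,0.175,0.458,0.45],[-0.262,0.135,0.175,0.458,0.45],[-0.262,0.135,0.175,0.458,0.45],[-0.262,0.135,0.175,0.458,0.45],[-0.262,0.135,0.175,0.458,0.45],[-0.262,0.135,0.175,0.458,0.45]]'
python3 -c "
from h import *
plan([(469,-335.5,35,-45.6),(469,-335.5,5,-45.6)])"
```

```text
t: 2.4
eef_pos: [461.1, -98.7, 260.0]
tool_rot: [0.843, 0.538, -0.0, 0.0]
force: [0.8, 0.3, 0.3]
grip_width: 62.1
finger_force: 0.0
t: 3.2
eef_pos: [471.1, -333.5, 119.2]
tool_rot: [0.925, 0.379, -0.0, -0.001]
force: [1.2, -0.2, -0.1]
grip_width: 62.1
finger_force: 0.0
[-3.600e-03 -1.000e-04  1.052e-01  3.500e-03] mm 84
[ 0.      0.      0.0375 -0.    ] mm 30
```

```bash
python3 -m jog '[[0,0,0.05,0,0.45],[0,0,0.105,0,0.45],[0,0,0.105,0,0.45],[0,0,0.105,0,0.45]]'
python3 -c "
from h import *
shot('top','t1')
plan([(469,-335.5,5,-45.6)])"
```

```text
t: 3.6
eef_pos: [470.8, -334.2, 37.0]
tool_rot: [0.925, 0.379, -0.0, -0.0]
force: [-0.3, 0.4, 1.0]
grip_width: 61.6
finger_force: 0.0
[-0.0025 -0.0015  0.0412  0.0027] mm 33
```

```bash
python3 -m jog '[[-0.002,-0.001,0.02,0,0.45],[-0.002,-0.001,0.039,0,0.45],[-0.002,-0.001,0.039,0,0.45],[-0.002,-0.001,0.039,0,0.45]]'
python3 -m jog '[[0,0,0,0,-1],[0,0,0,0,-1],[0,0,0,0,-1],[0,0,0,0,-1],[0,0,0,0,-1],[0,0,0,0,-1],[0,0,0,0,-1],[0,0,0,0,-1]]' 30
```

```text
t: 4.05
eef_pos: [468.1, -336.1, 4.9]
tool_rot: [0.926, 0.378, -0.0, -0.0]
force: [0.2, -0.2, 0.2]
grip_width: 61.6
finger_force: 0.0
t: 4.85
eef_pos: [468.5, -336.4, 5.6]
tool_rot: [0.926, 0.378, 0.0, 0.0]
force: [-1.4, 0.4, 5.4]
grip_width: 37.0
finger_force: 29.3
```

```bash
python3 -m jog '[[0,0,-0.02,0,-1],[0,0,-0.08,0,-1],[0,0,-0.14,0,-1],[0,0,-0.2,0,-1],[0,0,-0.2,0,-1]]'
python3 -c "
from h import *
shot('top','t2')
plan([(480,-93,165,-45.6),(569.3,-6,150,-45.6),(569.3,-6,122,-45.6)])"
```

```text
t: 5.35
eef_pos: [470.1, -338.2, 171.6]
tool_rot: [0.926, 0.378, 0.003, 0.003]
force: [0.5, -0.4, -0.7]
grip_width: 36.4
finger_force: 30.3
[ 0.2228 -0.2086  0.0047  0.0008] mm 244
[ 0.1558  0.0004  0.0188 -0.    ] mm 126
[ 0.     0.     0.035 -0.   ] mm 28
```

```bash
python3 -m jog '[[0.223,-0.209,0.005,0,-1],[0.223,-0.209,0.005,0,-1],[0.223,-0.209,0.005,0,-1],[0.223,-0.209,0.005,0,-1],[0.223,-0.209,0.005,0,-1],[0.223,-0.209,0.005,0,-1],[0.223,-0.209,0.005,0,-1]]'
python3 -m jog '[[0.05,0,0.019,0,-1],[0.1,0,0.019,0,-1],[0.13,0,0.019,0,-1],[0.13,0,0.019,0,-1]]'
python3 -c "
from h import *
p,d=shot('top','t3')
shot('scene','s3')
cv2.imwrite('pics/c3.png',np.hstack([cv2.resize(p[190:270,240:330,::-1],(450,400),interpolation=cv2.INTER_CUBIC),cv2.resize(cv2.imread('pics/s3.png')[180:310,220:330],(339,400))]))
plan([(569.3,-6,150,-45.6),(569.3,-6,122,-45.6)])"
```

```text
t: 6.1
eef_pos: [478.3, -90.5, 160.8]
tool_rot: [0.925, 0.379, -0.0, -0.0]
force: [0.9, -0.3, 0.4]
grip_width: 36.3
finger_force: 30.3
t: 6.5
eef_pos: [554.7, -18.2, 145.3]
tool_rot: [0.925, 0.379, -0.0, 0.001]
force: [-0.7, 0.2, -0.4]
grip_width: 36.7
finger_force: 30.3
[ 0.0278  0.0015 -0.0057 -0.0013] mm 23
[ 0.     0.     0.035 -0.   ] mm 28
```

View pics/c3.png

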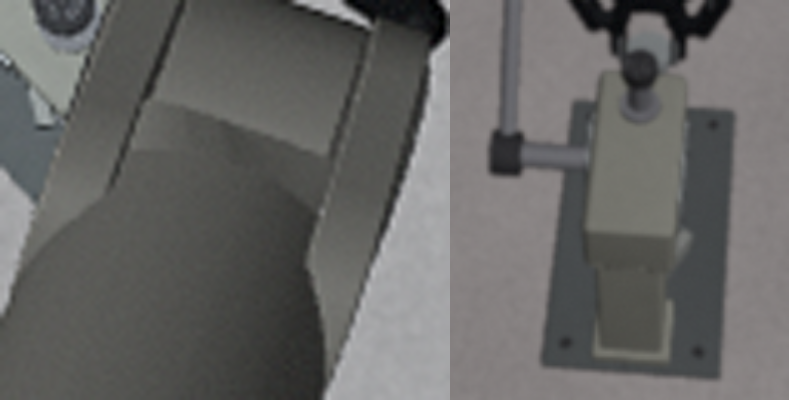

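The arm hides the bottle from above. The scene half shows the cap in the fingers, just in front of the head. I finish the approach and lower slowly while watching the force.

```bash
python3 -m jog '[[0.014,0.001,0,0,-1],[0.026,0.001,0,0,-1],[0.026,0.001,0,0,-1],[0.026,0.001,0,0,-1],[0.026,0.001,0,0,-1]]'
python3 -m jog '[[0,0,0.01,0,-1],[0,0,0.02,0,-1],[0,0,0.026,0,-1],[0,0,0.026,0,-1],[0,0,0.026,0,-1]]'
python3 -c "
from h import *
plan([(569.3,-6,119,-45.6)])
p,d=shot('scene','s4')
P=cloud('scene',d);cv2.imwrite('pics/c4.png',cv2.resize(p[130:260,220:340,::-1],(554,600),interpolation=cv2.INTER_CUBIC))"
```

```text
t: 7.1
eef_pos: [568.0, -5.3, 145.7]
tool_rot: [0.926, 0.378, -0.0, 0.0]
force: [-0.3, -0.8, 0.1]
grip_width: 36.8
finger_force: 30.3
t: 7.6
eef_pos: [568.2, -5.2, 124.8]
tool_rot: [0.926, 0.378, -0.0, 0.0]
force: [0.4, -0.2, 0.5]
grip_width: 36.9
finger_force: 30.3
[0.0002 0.0016 0.0072 0.0005] mm 6
```

```bash
for i in 1 2; do :; done
python3 -m jog '[[0,0.001,0.004,0,-1],[0,0.001,0.008,0,-1],[0,0.001,0.008,0,-1]]'
python3 -m jog '[[0,0,0.003,0,-1],[0,0,0.006,0,-1],[0,0,0.006,0,-1]]'
python3 -m jog '[[0,0,0.003,0,-1],[0,0,0.003,0,-1]]'
```

```text
t: 7.95
eef_pos: [568.7, -5.5, 118.1]
tool_rot: [0.926, 0.378, -0.0, -0.0]
force: [0.4, -0.0, 0.2]
grip_width: 36.8
finger_force: 30.3
t: 8.25
eef_pos: [569.7, -5.9, 114.0]
tool_rot: [0.926, 0.378, 0.001, 0.0]
force: [2.4, -1.4, 5.0]
grip_width: 36.7
finger_force: 30.7
t: 8.45
eef_pos: [568.9, -5.6, 111.2]
tool_rot: [0.926, 0.378, -0.0, 0.0]
force: [-0.3, 0.2, 1.7]
grip_width: 36.7
finger_force: 30.5
```

```bash
python3 -m jog '[[0,0,0.003,0,-1],[0,0,0.004,0,-1],[0,0,0.004,0,-1]]'
python3 -m jog '[[0,0,0.002,0,-1],[0,0,0.004,0,-1],[0,0,0.004,0,-1]]'
```

```text
t: 8.75
eef_pos: [568.7, -5.5, 107.9]
tool_rot: [0.926, 0.378, -0.0, -0.0]
force: [0.7, 0.2, -0.3]
grip_width: 36.5
finger_force: 30.5
t: 9.05
eef_pos: [569.5, -5.8, 105.2]
tool_rot: [0.926, 0.378, 0.001, 0.0]
force: [1.6, -1.6, 3.7]
grip_width: 36.6
finger_force: 30.8
```

Near the seated height. I lower slightly more and release.

```bash
python3 -m jog '[[0,0,0.0015,0,-1],[0,0,0.0015,0,-1]]'
python3 -m jog '[[0,0,0,0,0.3],[0,0,0,0,0.3],[0,0,0,0,0.3],[0,0,0,0,0.3],[0,0,0,0,0.3]]'
python3 -m jog '[[0,0,-0.03,0,0.3],[0,0,-0.06,0,0.3],[0,0,-0.06,0,0.3]]'
python3 -m jog '[[-0.06,0,0,0,0.3],[-0.12,0,0,0,0.3],[-0.18,0,0,0,0.3],[-0.24,0,0,0,0.3],[-0.3,0,0,0,0.3],[-0.3,0,0,0,0.3]]'
python3 - <<'E'
from h import *
p,D=shot('top','t5')
cv2.imwrite('pics/c5.png',cv2.resize(p[145:275,200:335,::-1],(623,600),interpolation=cv2.INTER_CUBIC))
P=cloud('top',D);Z=P[...,2]
m=np.zeros(Z.shape,bool); m[205:245,262:300]=1;m&=(D>0)
for lo,hi in((110,130),(70,100)):
    q=P[m&(Z>lo)&(Z<hi)]; print(lo,len(q),(q.min(0)+q.max(0))/2,q.mean(0),np.percentile(q[:,2],[10,50,90]))
E
```

```text
t: 9.25
eef_pos: [570.4, -6.3, 104.7]
tool_rot: [0.926, 0.378, 0.001, 0.001]
force: [2.5, -3.1, 13.3]
grip_width: 36.5
finger_force: 31.6
t: 9.75
eef_pos: [568.7, -5.5, 103.6]
tool_rot: [0.926, 0.378, -0.0, -0.0]
force: [0.4, -0.3, 1.2]
grip_width: 55.6
finger_force: 0.0
t: 10.05
eef_pos: [570.2, -5.8, 154.1]
tool_rot: [0.926, 0.378, 0.002, 0.0]
force: [0.4, 0.4, -1.1]
grip_width: 55.8
finger_force: 0.0
t: 10.65
eef_pos: [393.2, -176.5, 151.3]
tool_rot: [0.927, 0.375, 0.0, -0.001]
force: [0.4, 1.1, 0.2]
grip_width: 55.8
finger_force: 0.0
110 156 [569.63151301  -6.26406168 117.44665094] [569.09868751  -5.35877423 117.52668292] [114.98948    117.64697068 119.9416576 ]
70 115 [569.80748529  -5.24966122  80.3340902 ] [566.42895304  -5.47109288  82.09777873] [77.43566153 82.5612339  86.89871472]
```

View pics/c5.png

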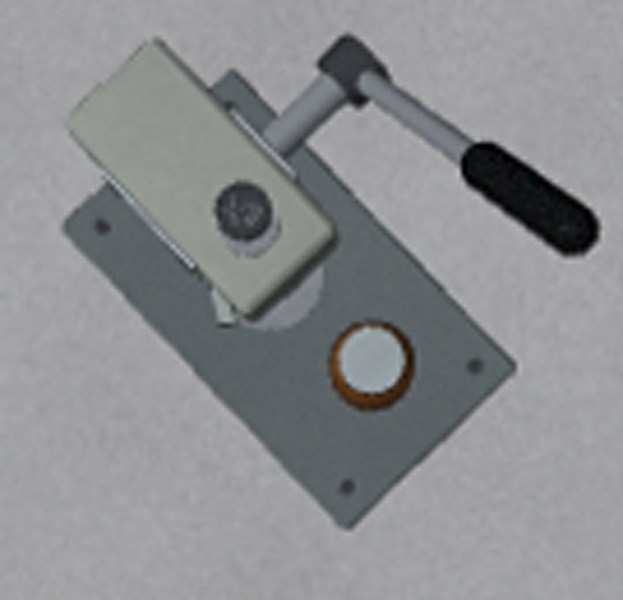

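Cap top reads about 117.6 mm (expected 118), centred on the bottle at crop (372,358), so it is seated. Now I turn the hand 90° and open it, to push with the back of a finger.

```bash
python3 -m jog '[[0,0,0,-1,1],[0,0,0,-1,1],[0,0,0,-1,1],[0,0,0,-1,1],[0,0,0,-1,1],[0,0,0,-1,1],[0,0,0,-1,1]]'
python3 -m jog '[[0,0,0,-1,1],[0,0,0,-1,1],[0,0,0,-1,1],[0,0,0,-1,1],[0,0,0,-1,1],[0,0,0,-1,1],[0,0,0,-1,1]]'
python3 -c "
from h import *
s=robot.get_state();print(yaw(s['tool_rot']))
plan([(487.5,-86,60,44.4),(487.5,-86,10,44.4)])"
```

```text
t: 11.4
eef_pos: [398.0, -173.1, 151.5]
tool_rot: [0.71, 0.704, -0.0, -0.0]
force: [0.1, 0.2, -0.6]
grip_width: 85.6
finger_force: 0.0
t: 12.1
eef_pos: [397.8, -173.2, 151.6]
tool_rot: [0.387, 0.922, -0.0, -0.0]
force: [-0.3, 0.1, 0.4]
grip_width: 85.9
finger_force: 0.0
44.419272317168485
[-0.0006  0.1564  0.1145  0.0004] mm 155
[ 0.      0.      0.0625 -0.    ] mm 50
```

```bash
python3 -m jog '[[0,0.06,0.04,0,1],[0,0.12,0.08,0,1],[-0.0006,0.156,0.114,0,1],[-0.0006,0.156,0.114,0,1],[-0.0006,0.156,0.114,0,1]]'
python3 -m jog '[[0,0,0.04,0,1],[0,0,0.061,0,1],[0,0,0.061,0,1]]'
python3 - <<'E'
from h import *
p,D=shot('scene','s6')
cv2.imwrite('pics/c6.png',cv2.resize(p[90:270,200:400,::-1],(666,600),interpolation=cv2.INTER_CUBIC))
P=cloud('scene',D); s=robot.get_state(); t=s['eef_pos']; a=np.radians(44.4)
d=np.array([np.cos(a),np.sin(a)]); l=np.array([-d[1],d[0]])
q=P[(D>0)]-t; f=q[:,:2]@d; g=q[:,:2]@l
for z0 in range(0,160,10):
    m=(abs(f)<75)&(abs(g)<50)&(q[:,2]>z0)&(q[:,2]<z0+10)&(q[:,2]+t[2]>20)
    if m.sum(): print(z0,m.sum(),np.percentile(f[m],[2,50,98]).round(),g[m].min().round(),g[m].max().round())
E
```

```text
t: 12.6
eef_pos: [486.7, -85.8, 59.2]
tool_rot: [0.387, 0.922, -0.001, -0.001]
force: [-0.4, -1.2, -0.3]
grip_width: 85.6
finger_force: 0.0
t: 12.9
eef_pos: [485.6, -87.4, 11.1]
tool_rot: [0.388, 0.922, -0.001, -0.001]
force: [-0.2, -0.4, 0.4]
grip_width: 85.5
finger_force: 0.0
50 3 [54. 54. 55.] 14.0 14.0
60 4 [47. 49. 54.] 13.0 14.0
70 14 [28. 38. 66.] -15.0 18.0
80 25 [24. 33. 72.] -15.0 18.0
90 33 [11. 24. 72.] -17.0 21.0
100 45 [17. 44. 72.] -17.0 19.0
110 69 [37. 61. 71.] -10.0 14.0
120 26 [20. 37. 40.] -33.0 25.0
130 62 [ 9. 35. 41.] -33.0 39.0
140 67 [13. 34. 41.] -33.0 39.0
150 64 [11. 34. 40.] -32.0 39.0
```

View pics/c6.png

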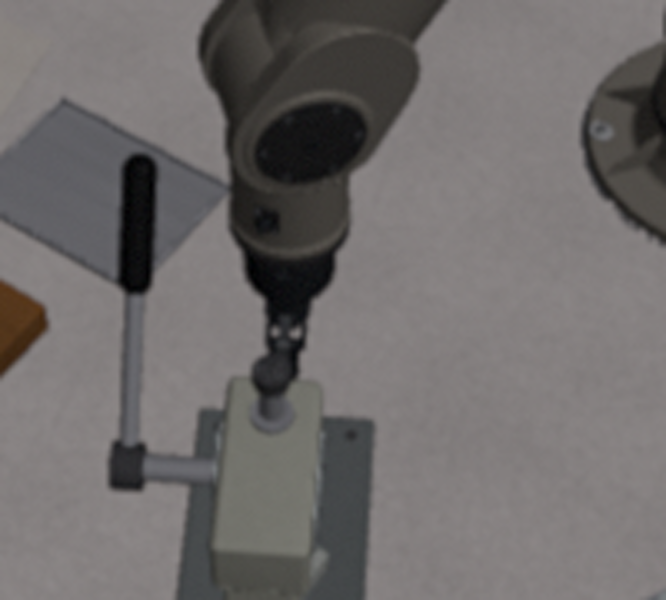

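The picture shows the hand in front of the head, with its linkage protruding ahead at crop (285,335). I check the finger's outline in more detail.

Run:
```python
from h import *
D=np.load('pics/s6.npy')
P=cloud('scene',D); s=robot.get_state(); t=s['eef_pos']; a=np.radians(44.4)
d=np.array([np.cos(a),np.sin(a)]); l=np.array([-d[1],d[0]])
q=P-t; f=q[...,:2]@d; g=q[...,:2]@l
# crop (285,335)-> u=200+285*.3, v=90+335*.3
for v in range(182,206,1):
    print(v,[(int(f[v,u]),int(g[v,u]),int(q[v,u,2])) for u in range(280,293,2)])
```

```text
182 [(16, -13, 93), (38, -6, 123), (43, -1, 131), (38, 3, 124), (39, 9, 127), (21, 13, 103), (15, 18, 95)]
183 [(25, -13, 101), (35, -7, 114), (36, -1, 117), (39, 3, 121), (37, 9, 119), (19, 13, 95), (20, 18, 97)]
184 [(23, -13, 94), (39, -6, 116), (37, -1, 114), (38, 3, 116), (39, 9, 117), (21, 13, 94), (25, 19, 99)]
185 [(26, -13, 93), (41, -6, 114), (36, -1, 108), (37, 3, 109), (38, 9, 111), (24, 13, 93), (23, 19, 93)]
186 [(28, -12, 92), (40, -6, 108), (39, -1, 108), (39, 4, 109), (39, 9, 108), (27, 14, 92), (-49, 15, -10)]
187 [(29, -12, 89), (43, -6, 108), (43, 0, 109), (44, 4, 110), (41, 9, 107), (29, 14, 91), (-48, 15, -14)]
188 [(31, -12, 86), (37, -6, 96), (47, 0, 110), (48, 4, 111), (40, 9, 101), (31, 14, 88), (-38, 16, -6)]
189 [(33, -12, 84), (-39, -13, -15), (50, 0, 109), (51, 4, 112), (-37, 4, -10), (33, 14, 87), (-43, 16, -17)]
190 [(31, -12, 78), (-31, -12, -9), (55, 0, 111), (56, 5, 113), (-31, 5, -7), (33, 14, 82), (-34, 16, -10)]
191 [(62, -10, 116), (57, -5, 109), (60, 0, 113), (59, 5, 114), (61, 10, 117), (37, 14, 83), (-33, 16, -14)]
192 [(65, -9, 115), (62, -4
[... 809 characters left out ...]
5), (-4, 12, -14), (-8, 18, -19)]
200 [(204, 2, 280), (203, 6, 278), (205, 11, 281), (206, 15, 283), (71, 11, 89), (-1, 13, -15), (-1, 18, -15)]
201 [(206, 2, 278), (208, 6, 281), (206, 11, 279), (208, 15, 282), (71, 11, 85), (0, 13, -16), (2, 19, -13)]
202 [(209, 2, 279), (210, 7, 282), (208, 11, 279), (208, 15, 279), (72, 12, 82), (4, 13, -17), (5, 19, -15)]
203 [(212, 2, 280), (211, 7, 278), (210, 11, 278), (212, 16, 281), (73, 12, 78), (7, 13, -16), (4, 19, -20)]
204 [(214, 2, 278), (215, 7, 281), (212, 11, 276), (211, 16, 275), (173, 18, 220), (174, 23, 222), (12, 19, -15)]
205 [(219, 3, 282), (216, 7, 279), (219, 12, 283), (215, 16, 278), (178, 18, 223), (180, 23, 227), (179, 28, 226)]
```

```bash
cat >> h.py <<'E'
def bottle(name):
    p,D=shot('top',name); P=cloud('top',D); S=np.array([628,59.6]); a=np.radians(44.4); d=np.array([np.cos(a),np.sin(a)]); l=np.array([-d[1],d[0]])
    t=robot.get_state()['eef_pos']; print('tool crimper',((t[:2]-S)@d).round(1),((t[:2]-S)@l).round(1))
    f=(P[...,:2]-S)@d; g=(P[...,:2]-S)@l; Z=P[...,2]
    # bright cap pixels
    b=p.astype(int).min(2)>110
    m=(D>0)&(f>-125)&(f<0)&(abs(g)<30)&(Z>108)&(Z<132)&b
    print('cap',m.sum(),'x',np.percentile(f[m],[2,50,98]).round(1),'y',np.percentile(g[m],[2,50,98]).round(1),'z',np.percentile(Z[m],[5,50,95]).round(1))
    m2=m&(abs(Z-np.median(Z[m]))<6)
    if m2.sum()>20:
        c=np.linalg.lstsq(np.c_[f[m2],g[m2],np.ones(m2.sum())],Z[m2],rcond=None)[0]; print('slope',c[:2].round(3))
E
python3 -m jog '[[0,0,0.006,0,1],[0,0.01,0.006,0,1],[0,0.015,0.006,0,1],[0,0.015,0.006,0,1]]'
python3 -c "
from h import *
bottle('b1')"
python3 -m jog '[[0,0.003,0,0,1],[0,0.006,0,0,1],[0,0.009,0,0,1],[0.001,0.012,0,0,1],[0.001,0.015,0,0,1],[0.001,0.018,0,0,1]]'
python3 -c "
from h import *
bottle('b2')"
```

```text
t: 13.35
eef_pos: [496.5, -77.4, 7.4]
tool_rot: [0.387, 0.922, 0.0, 0.0]
force: [-0.4, -0.3, -0.7]
grip_width: 85.1
finger_force: 0.0
tool crimper -190.3 -5.8
cap 156 x [-103.1  -87.5  -70.9] y [-21.3  -5.8  12.2] z [114.  117.4 120.7]
slope [0.006 0.01 ]
t: 14.0
eef_pos: [505.3, -67.4, 6.9]
tool_rot: [0.387, 0.922, -0.0, -0.0]
force: [-2.1, -2.1, 2.6]
grip_width: 85.9
finger_force: 1.3
tool crimper -176.0 -4.9
cap 148 x [-82.8 -67.3 -52. ] y [-20.5  -3.7  11.7] z [115.9 119.7 123.7]
slope [-0.171  0.004]
```

The bottle is tipping: the cap slope is -0.17. I back off straight away.

```bash
python3 -m jog '[[0,-0.004,0,0,1],[0,-0.008,0,0,1],[0,-0.012,0,0,1],[0,-0.02,0,0,1],[0,-0.03,0,0,1],[0,-0.03,0,0,1]]'
python3 -c "
from h import *
bottle('b3')"
```

```text
t: 14.65
eef_pos: [487.1, -85.3, 7.0]
tool_rot: [0.388, 0.922, -0.0, -0.0]
force: [0.6, 0.5, 0.3]
grip_width: 85.2
finger_force: 0.0
tool crimper -201.4 -5.0
cap 155 x [-103.1  -87.6  -71. ] y [-21.3  -5.9  10.8] z [114.4 117.3 120.8]
slope [-0.02  -0.013]
```

The bottle fell back in place. Friction on the plate is too high for pushing with the high knuckle, so the contact must be low, at the fingertip's corner. I need the body's outline to plan that.

Run:
```python
from h import *
D=np.load('pics/s6.npy'); P=cloud('scene',D); t=np.array([486.3,-86.8,10.5]); a=np.radians(44.4)
d=np.array([np.cos(a),np.sin(a)]); l=np.array([-d[1],d[0]])
q=P-t; f=q[...,:2]@d; g=q[...,:2]@l; z=q[...,2]; ok=(D>0)&(abs(f)<90)&(abs(g)<70)
print('g bins -45..45 step 10')
for z0 in range(50,330,15):
    r=[]
    for g0 in range(-55,55,10):
        m=ok&(z>z0)&(z<z0+15)&(g>=g0)&(g<g0+10); r.append(int(np.percentile(f[m],90)) if m.sum()>1 else None)
    print(z0,r)
```

```text
g bins -45..45 step 10
50 [None, None, None, None, None, None, 54, None, None, None, None]
65 [None, None, None, 40, 30, None, 51, 36, None, None, None]
80 [None, None, None, 38, 31, None, 71, 40, None, None, None]
95 [None, None, None, 22, 66, 69, 71, 26, None, None, None]
110 [None, None, None, None, 68, 69, 68, None, None, None, None]
125 [None, None, 26, 34, 37, 39, 39, 35, 27, 14, None]
140 [None, None, 27, 34, 38, 39, 39, 34, 28, 15, None]
155 [None, None, 26, 35, 38, 39, 38, 36, 29, 17, None]
170 [None, None, None, None, 37, None, 38, 35, None, None, None]
185 [12, 29, 37, 44, 48, 48, 48, 45, 40, 31, 18]
200 [9, 29, 39, 45, 47, 50, 47, 45, 39, 31, 15]
215 [None, 28, 35, 41, 46, 47, 46, 44, 40, 31, 6]
230 [None, 29, 37, 56, 51, 50, 46, 45, 40, 27, 9]
245 [None, 25, 36, 52, 53, 49, 47, 44, 40, 27, 10]
260 [None, 26, 36, 43, 46, 47, 47, 43, 36, 29, None]
275 [13, 30, None, None, None, 57, 54, 51, 48, None, None]
290 [None, None, None, 63, 62, 60, 59, 54, 51, 47, 42]
305 [None, None, 67, 66, 66, 64, 60, 57, 54, 49, 46]
320 [16, 58, 68, 68, 67, 64, 61, 58, 55, 50, 48]
```

```bash
python3 -m jog '[[0,0,0,1,1],[0,0,0,1,1],[0,0,0,1,1],[0,0,0,1,1],[0,0,0,1,1],[0,0,0,1,1],[0,0,0,1,1]]'
python3 -c "
from h import *
s=robot.get_state();print(yaw(s['tool_rot']))
plan([(482.3,-50.6,7,-0.6),(495.7,-35.7,7,-0.6)])"
```

```text
t: 15.4
eef_pos: [488.2, -84.1, 6.8]
tool_rot: [0.71, 0.705, -0.0, 0.0]
force: [-0.6, 0.1, 0.9]
grip_width: 85.5
finger_force: 0.0
-0.3929659594522952
[ 0.0418 -0.0076 -0.0002  0.0046] mm 34
[ 0.0188  0.0166  0.     -0.    ] mm 20
```

```bash
python3 -m jog '[[0.042,-0.008,0,0,1],[0.042,-0.008,0,0,1],[0.042,-0.008,0,0,1]]'
python3 -m jog '[[0.005,0.004,0,0,1],[0.01,0.009,0,0,1],[0.015,0.013,0,0,1],[0.019,0.017,0,0,1],[0.022,0.02,0,0,1],[0.025,0.023,0,0,1],[0.025,0.023,0,0,1]]'
python3 -c "
from h import *
bottle('b4')"
```

```text
t: 15.7
eef_pos: [482.1, -50.1, 7.0]
tool_rot: [0.709, 0.705, 0.0, -0.0]
force: [0.9, -1.2, 0.5]
grip_width: 85.6
finger_force: 0.0
t: 16.4
eef_pos: [501.0, -30.4, 6.9]
tool_rot: [0.71, 0.704, 0.0, 0.0]
force: [-0.1, -0.6, -0.5]
grip_width: 85.3
finger_force: 0.0
tool crimper -154.1 24.6
cap 142 x [-68.  -52.7 -37.1] y [-14.5   2.4  19. ] z [113.6 119.7 125.3]
slope [-0.275 -0.079]
```

```bash
python3 -m jog '[[-0.005,-0.004,0,0,1],[-0.01,-0.009,0,0,1],[-0.015,-0.013,0,0,1],[-0.02,-0.018,0,0,1],[-0.03,-0.027,0,0,1],[-0.03,-0.027,0,0,1]]'
python3 -c "
from h import *
bottle('b5')"
```

```text
t: 17.05
eef_pos: [477.5, -55.8, 7.0]
tool_rot: [0.711, 0.703, -0.0, -0.0]
force: [-0.4, 0.4, 0.4]
grip_width: 85.6
finger_force: 0.0
tool crimper -187.4 22.7
cap 155 x [-103.1  -87.5  -70.9] y [-21.5  -5.9  10.7] z [113.7 117.4 121.3]
slope [-0.002  0.013]
```

```bash
python3 -m jog '[[0,0,0,0.92,1],[0,0,0,0.92,1],[0,0,0,0.92,1],[0,0,0,0.92,1],[0,0,0,0.92,1],[0,0,0,0.92,1]]'
python3 -c "
from h import *
s=robot.get_state();print(yaw(s['tool_rot']))
plan([(496.3,-9.5,6.5,-41.8),(506.3,1.7,6.5,-41.8)])"
```

```text
t: 17.7
eef_pos: [479.0, -54.4, 6.7]
tool_rot: [0.914, 0.406, -0.0, 0.0]
force: [-0.8, -1.2, 0.8]
grip_width: 85.3
finger_force: 0.0
-42.04905231405255
[ 0.0562 -0.0215  0.0003 -0.0055] mm 48
[ 0.0188 -0.      0.     -0.    ] mm 15
```

```bash
python3 -m jog '[[0,-0.022,0,0,1],[0.03,-0.022,0,0,1],[0.056,-0.022,0,0,1],[0.056,-0.022,0,0,1]]'
python3 -m jog '[[0.005,0,0,0,1],[0.01,0,0,0,1],[0.014,0,0,0,1],[0.018,0,0,0,1],[0.022,0,0,0,1],[0.026,0,0,0,1],[0.026,0,0,0,1]]'
python3 -c "
from h import *
bottle('b6')"
```

```text
t: 18.1
eef_pos: [497.5, -7.2, 6.9]
tool_rot: [0.912, 0.41, 0.001, -0.0]
force: [-0.5, -0.6, 0.9]
grip_width: 85.3
finger_force: 0.0
t: 18.8
eef_pos: [509.8, 6.2, 6.9]
tool_rot: [0.913, 0.407, -0.0, 0.0]
force: [-0.3, 0.1, 0.3]
grip_width: 85.6
finger_force: 0.0
tool crimper -122.1 44.6
cap 24 x [-90.5 -79.1 -69.5] y [-24.1 -19.3 -17. ] z [114.3 117.1 120.7]
slope [-0.002  0.036]
```

The side-face push, with low contact, slides the bottle upright. I continue with it.

```bash
python3 -m jog '[[0.003,0,0,0,1],[0.007,0,0,0,1],[0.011,0,0,0,1],[0.015,0,0,0,1],[0.019,0,0,0,1],[0.021,0,0,0,1]]'
python3 -m jog '[[0.003,0,0,0,1],[0.007,0,0,0,1],[0.011,0,0,0,1],[0.015,0,0,0,1],[0.019,0,0,0,1],[0.02,0,0,0,1],[0.02,0,0,0,1]]'
python3 -m jog '[[-0.01,0,0,0,1],[-0.03,0,0,0,1],[-0.03,-0.05,0,0,1],[-0.05,-0.08,0,0,1],[-0.05,-0.08,0,0,1]]'
python3 -c "
from h import *
bottle('b7')"
```

```text
t: 19.45
eef_pos: [521.1, 18.8, 6.9]
tool_rot: [0.913, 0.407, 0.0, 0.0]
force: [-1.6, -0.6, 0.8]
grip_width: 85.5
finger_force: 0.0
t: 20.15
eef_pos: [531.6, 30.5, 6.9]
tool_rot: [0.913, 0.407, 0.0, 0.0]
force: [-0.8, -1.4, -0.6]
grip_width: 85.5
finger_force: 0.0
t: 20.65
eef_pos: [452.4, 43.0, 6.6]
tool_rot: [0.913, 0.407, -0.001, -0.001]
force: [-0.2, 0.4, 0.5]
grip_width: 85.6
finger_force: 0.0
tool crimper -135.5 109.3
cap 154 x [-65.7 -50.  -33.2] y [-23.5  -6.8   9.8] z [114.4 117.4 120.9]
slope [-0.048 -0.029]
```

Bottle upright at crimper (-50,-6.8). For the rest I go in with the fingertip's corner, hand raised to z 16 so that the knuckle clears the shoulder.

```bash
cat >> h.py <<'E'
def c2w(x,y):
    a=np.radians(44.4); return np.array([628,59.6])+x*np.array([np.cos(a),np.sin(a)])+y*np.array([-np.sin(a),np.cos(a)])
E
python3 -m jog '[[0,0,-0.012,-0.987,1],[0,0,-0.012,-0.987,1],[0,0,-0.012,-0.987,1],[0,0,-0.012,-0.987,1],[0,0,-0.012,-0.987,1],[0,0,-0.012,-0.987,1]]'
python3 -c "
from h import *
s=robot.get_state();print(yaw(s['tool_rot']))
plan([(*c2w(-145.2,16.8),16,2.4),(*c2w(-125.4,19.6),16,2.4)])"
```

```text
t: 21.3
eef_pos: [457.4, 42.5, 16.8]
tool_rot: [0.691, 0.723, 0.0, 0.0]
force: [0.5, -0.2, 0.2]
grip_width: 85.4
finger_force: 0.0
2.596134410732201
[-0.0936  0.0647  0.001   0.0044] mm 91
[ 0.0192  0.0161  0.     -0.    ] mm 20
```

```bash
python3 -m jog '[[-0.05,0,0.001,0,1],[-0.094,0,0.001,0,1],[-0.094,0.03,0.001,0,1],[-0.094,0.065,0.001,0,1],[-0.094,0.065,0.001,0,1]]'
python3 -m jog '[[0.006,0.005,0,0,1],[0.011,0.01,0,0,1],[0.016,0.014,0,0,1],[0.02,0.018,0,0,1],[0.023,0.02,0,0,1],[0.023,0.02,0,0,1]]'
python3 -c "
from h import *
bottle('b8')"
```

```text
t: 21.8
eef_pos: [515.7, -30.3, 16.0]
tool_rot: [0.693, 0.721, 0.001, 0.001]
force: [-0.1, -0.6, 0.3]
grip_width: 85.8
finger_force: 0.0
t: 22.4
eef_pos: [527.7, -9.9, 15.7]
tool_rot: [0.692, 0.722, 0.0, -0.0]
force: [-0.2, 0.7, 0.1]
grip_width: 85.8
finger_force: 0.0
tool crimper -120.7 20.5
cap 24 x [-34.2 -30.4 -27.8] y [-12.8   8.6  19.9] z [118.2 120.2 122.9]
slope [ 0.102 -0.092]
```

```bash
python3 -m jog '[[-0.006,-0.005,0,0,1],[-0.012,-0.01,0,0,1],[-0.018,-0.016,0,0,1],[-0.03,-0.026,0,0,1],[-0.05,-0.044,0,0,1],[-0.07,-0.06,0,0,1],[-0.07,-0.06,0,0,1]]'
python3 -m jog '[[0,0,0,-0.933,1],[0,0,0,-0.933,1],[0,0,0,-0.933,1],[0,0,0,-0.933,1],[0,0,0,-0.933,1],[0,0,0,-0.933,1]]'
python3 -c "
from h import *
s=robot.get_state();print(yaw(s['tool_rot']))
bottle('b9')
plan([(*c2w(-160,-6.8),7,44.4)])"
```

```text
t: 23.15
eef_pos: [479.7, -71.2, 15.9]
tool_rot: [0.693, 0.721, -0.0, -0.0]
force: [-0.4, 1.0, -0.4]
grip_width: 85.5
finger_force: 0.0
t: 23.75
eef_pos: [481.9, -68.8, 15.9]
tool_rot: [0.386, 0.922, 0.0, 0.0]
force: [0.2, 0.1, -0.4]
grip_width: 85.3
finger_force: 0.0
44.548933568434165
tool crimper -194.2 10.5
cap 153 x [-65.5 -49.7 -33.1] y [-23.9  -7.    9.9] z [113.6 117.2 121.1]
slope [-0.    -0.014]
[-0.0216  0.0428  0.0111 -0.0034] mm 39
```

Bottle back upright at (-49.7,-7). Slow high pushes tip it, so I'll use quick short taps at about 0.2 m/s. At that speed inertia beats tipping, and the knuckle's 100 mm reach keeps the wrist clear of the head.

```bash
python3 -m jog '[[-0.022,0.03,0.011,0,1],[-0.022,0.043,0.011,0,1],[-0.022,0.043,0.011,0,1],[-0.022,0.043,0.011,0,1]]'
python3 -m jog '[[0,0.026,0,0,1],[0,0.015,0,0,1],[0,0,0,0,1],[0,0,0,0,1],[0,0,0,0,1]]'
python3 -c "
from h import *
bottle('b10')"
```

```text
t: 24.2
eef_pos: [518.0, -57.0, 6.8]
tool_rot: [0.388, 0.922, -0.0, -0.0]
force: [-1.4, 0.1, -0.4]
grip_width: 85.4
finger_force: 0.0
t: 24.7
eef_pos: [518.3, -57.5, 7.1]
tool_rot: [0.388, 0.922, 0.0, -0.0]
force: [0.7, -0.3, 0.1]
grip_width: 85.2
finger_force: 0.0
tool crimper -159.8 -7.0
cap 148 x [-60.1 -44.8 -29.5] y [-22.5  -6.7  10.2] z [114.4 118.  121.1]
slope [0.055 0.04 ]
```

```bash
python3 -m jog '[[0,0.007,0,0,1],[0,0.007,0,0,1],[0.004,0.04,0,0,1],[0.003,0.025,0,0,1],[0,0.01,0,0,1],[0,0.01,0,0,1],[0,0.01,0,0,1]]'
python3 -c "
from h import *
bottle('b11')"
```

```text
t: 25.45
eef_pos: [524.2, -52.0, 7.0]
tool_rot: [0.388, 0.922, -0.0, -0.0]
force: [-0.9, -0.2, -0.6]
grip_width: 85.1
finger_force: 0.0
tool crimper -151.8 -7.1Traceback (most recent call last):
  File "<string>", line 3, in <module>
    bottle('b11')
    ~~~~~~^^^^^^^
  File "h.py", line 40, in bottle
    print('cap',m.sum(),'x',np.percentile(f[m],[2,50,98]).round(1),'y',np.percentile(g[m],[2,50,98]).round(1),'z',np.percentile(Z[m],[5,50,95]).round(1))
                            ~~~~~~~~~~~~~^^^^^^^^^^^^^^^^
    return _quantile_unchecked(
        a, q, axis, out, overwrite_input, method, keepdims, weights)
    return _ureduce(a,
                    func=_quantile_ureduce_func,
    ...<5 lines>...
                    overwrite_input=overwrite_input,
                    method=method)
    r = func(a, **kwargs)
    result = _quantile(arr,
                       quantiles=q,
    ...<2 lines>...
                       out=out,
                       weights=wgt)
    slices_having_nans = np.isnan(arr[-1, ...])
                                  ~~~^^^^^^^^^
IndexError: index -1 is out of bounds for axis 0 with size 0
```

Cap not found, so I look.

Run:
```python
from h import *
s,_=shot('scene','s12'); p=cv2.imread('pics/b11.png'); s=s[:,:,::-1]
cv2.imwrite('pics/c12.png',np.hstack([cv2.resize(p[150:260,210:310],(400,440),interpolation=cv2.INTER_CUBIC),cv2.resize(s[180:290,230:330],(400,440),interpolation=cv2.INTER_CUBIC)]))
```

```text
(no output)
```

View pics/c12.png

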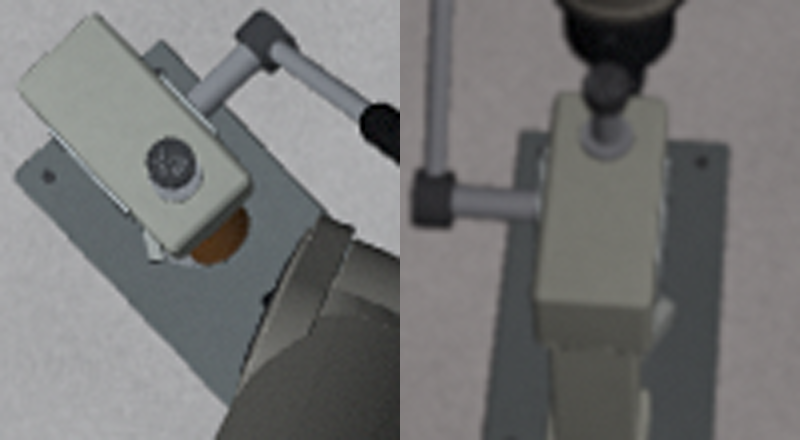

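The left half shows the amber body just peeking out under the head's front at crop (220,240), with the cap hidden under the head. I check heights there.

```bash
cat >> h.py <<'E'
def body(name):
    p,D=shot('top',name); P=cloud('top',D); S=np.array([628,59.6]); a=np.radians(44.4); d=np.array([np.cos(a),np.sin(a)]); l=np.array([-d[1],d[0]])
    f=(P[...,:2]-S)@d; g=(P[...,:2]-S)@l; Z=P[...,2]; q=p.astype(int)
    m=(D>0)&(f>-110)&(f<20)&(abs(g)<45)&(q[...,0]-q[...,2]>25)&(Z>10)&(Z<135)
    print('brown',m.sum())
    for z0 in range(10,120,12):
        k=m&(Z>=z0)&(Z<z0+12)
        if k.sum()>1: print(z0,k.sum(),'f',f[k].min().round(1),np.median(f[k]).round(1),f[k].max().round(1),'g',g[k].min().round(1),g[k].max().round(1))
    # front circle of the body through outline of z 60-80 points
    k=m&(Z>50)&(Z<90); xy=np.c_[f[k],g[k]]
    if len(xy)>5:
        from scipy.optimize import minimize
        h=cv2.convexHull(xy.astype(np.float32))[:,0]
        print('hull',h.round(1).tolist())
E
python3 -c "
from h import *
body('b13')"
```

```text
brown 89
34 2 f -30.9 -27.0 -23.1 g 15.1 19.4
46 39 f -39.8 -33.3 -21.9 g -26.0 17.7
58 47 f -35.7 -27.8 -22.6 g -23.5 15.9
hull [[-21.899999618530273, 17.700000762939453], [-29.600000381469727, 17.399999618530273], [-35.5, 11.300000190734863], [-39.79999923706055, 3.5], [-39.599998474121094, -0.5], [-38.900001525878906, -8.600000381469727], [-37.0, -14.399999618530273], [-33.099998474121094, -18.100000381469727], [-31.100000381469727, -20.0], [-24.600000381469727, -26.0], [-23.399999618530273, -23.5]]
```

Run:
```python
from h import *
for nm,cam in(('b13','top'),('s12','scene')):
    D=np.load(f'pics/{nm}.npy'); p=cv2.imread(f'pics/{nm}.png')[:,:,::-1].astype(int); P=cloud(cam,D); S=np.array([628,59.6]); a=np.radians(44.4); d=np.array([np.cos(a),np.sin(a)]); l=np.array([-d[1],d[0]])
    f=(P[...,:2]-S)@d; g=(P[...,:2]-S)@l; Z=P[...,2]
    if cam=='top':
        m=(D>0)&(f>-60)&(f<0)&(abs(g)<45)&(p[...,0]-p[...,2]>25)&(Z>10)&(Z<135)
        for g0 in range(-25,20,7):
            k=m&(g>g0)&(g<g0+7); o=np.argsort(f[k]); print(g0,[(int(x),int(z)) for x,z in zip(f[k][o],Z[k][o])])
    else:
        m=(D>0)&(f>-60)&(f<60)&(abs(g)<80)&(((p[...,0]-p[...,2]>25))|((abs(g)>36)&(Z>20)))&(Z<135)
        for v,u in np.argwhere(m)[:60]: print((u,v),int(f[v,u]),int(g[v,u]),int(Z[v,u]),p[v,u])
```

```text
-25 [(-33, 56), (-31, 57), (-28, 55), (-27, 59), (-26, 55), (-25, 57), (-23, 65), (-23, 61)]
-18 [(-36, 54), (-35, 59), (-34, 53), (-33, 58), (-31, 59), (-31, 53), (-29, 62), (-29, 55), (-27, 63), (-27, 60), (-26, 65), (-25, 61), (-24, 67), (-23, 62)]
-11 [(-39, 53), (-38, 52), (-37, 56), (-37, 53), (-35, 58), (-34, 52), (-33, 61), (-33, 59), (-31, 61), (-30, 64), (-29, 61), (-28, 65), (-26, 66), (-26, 65), (-24, 64)]
-4 [(-39, 56), (-37, 54), (-37, 54), (-35, 55), (-33, 58), (-33, 59), (-32, 63), (-32, 61), (-30, 63), (-30, 61), (-28, 67), (-27, 59), (-26, 67), (-26, 62), (-25, 71), (-24, 65), (-22, 67)]
3 [(-39, 56), (-37, 51), (-37, 48), (-35, 55), (-35, 52), (-33, 55), (-33, 49), (-32, 59), (-31, 53), (-30, 60), (-29, 54), (-28, 60), (-28, 61), (-26, 62), (-26, 60), (-24, 66), (-24, 62), (-23, 67)]
10 [(-35, 50), (-33, 48), (-31, 50), (-30, 43), (-30, 56), (-28, 57), (-27, 47), (-26, 57), (-24, 63), (-24, 59), (-22, 61), (-22, 57)]
17 [(-29, 50), (-25, 49), (-23, 44), (-21, 52)]
(np.int64(263), np.int64(240)) -51 -55 20 [64 68 68]
(np.int64(256), np.int64(242)) -43 -73 21 [91 89 
[... 855 characters left out ...]
p.int64(260)) 2 45 21 [66 69 70]
(np.int64(256), np.int64(261)) 13 -67 20 [70 73 75]
(np.int64(296), np.int64(261)) 7 37 24 [89 91 89]
(np.int64(256), np.int64(264)) 23 -66 21 [72 75 76]
(np.int64(254), np.int64(265)) 25 -71 20 [70 72 73]
(np.int64(258), np.int64(265)) 25 -61 20 [70 73 74]
(np.int64(301), np.int64(266)) 19 51 21 [68 71 72]
(np.int64(307), np.int64(266)) 18 67 21 [67 71 71]
(np.int64(258), np.int64(270)) 40 -59 21 [70 74 75]
(np.int64(308), np.int64(272)) 35 71 20 [75 77 78]
(np.int64(307), np.int64(274)) 41 68 20 [67 69 72]
(np.int64(254), np.int64(275)) 55 -68 20 [69 72 74]
(np.int64(300), np.int64(277)) 51 51 20 [70 73 75]
(np.int64(300), np.int64(279)) 57 51 22 [69 72 73]
```

The bottle has toppled back about 44°, foot at x≈-2, leaning on the V bars (rim lifted to (-39, z 52)). Pushing its lower side in should slide the foot under and stand it up against the bars, like a ladder. I go in low and check.

```bash
python3 -m jog '[[0.004,0.02,0.001,0,1],[0.004,0.04,0.001,0,1],[0.004,0.05,0.001,0,1],[0.004,0.055,0.001,0,1],[0.004,0.055,0.001,0,1]]'
python3 -m jog '[[0,0.003,0,0,1],[0,0.006,0,0,1],[0,0.006,0,0,1]]'
python3 -c "
from h import *
body('b14')"
python3 -m jog '[[0,0.002,0,0,1],[0,0.004,0,0,1],[0,0.004,0,0,1]]'
python3 -c "
from h import *
body('b15')"
```

```text
t: 26.1
eef_pos: [554.1, -17.7, 6.0]
tool_rot: [0.387, 0.922, -0.0, 0.0]
force: [-0.4, -0.1, -0.4]
grip_width: 85.3
finger_force: 0.0
t: 26.4
eef_pos: [557.3, -14.9, 6.2]
tool_rot: [0.387, 0.922, 0.0, 0.0]
force: [0.3, 0.3, 0.0]
grip_width: 85.6
finger_force: 0.0
brown 0
t: 26.75
eef_pos: [559.6, -12.5, 6.1]
tool_rot: [0.387, 0.922, 0.0, 0.0]
force: [0.2, -0.8, 0.9]
grip_width: 85.9
finger_force: 0.1
brown 0
```

```bash
python3 -m jog '[[0,-0.01,0,0,1],[0,-0.03,0,0,1],[0,-0.06,0,0,1],[0,-0.07,0,0,1],[0,-0.07,0,0,1]]'
python3 -c "
from h import *
body('b16')
p=cv2.imread('pics/b16.png'); s,_=shot('scene','s16')
cv2.imwrite('pics/c16.png',np.hstack([cv2.resize(p[160:230,220:300],(500,438),interpolation=cv2.INTER_CUBIC)]))"
```

```text
t: 27.3
eef_pos: [518.2, -53.3, 6.3]
tool_rot: [0.388, 0.922, -0.0, -0.0]
force: [-0.5, 0.2, -1.6]
grip_width: 85.5
finger_force: 0.0
brown 87
46 37 f -39.5 -33.5 -21.8 g -26.1 19.5
58 49 f -37.8 -28.3 -22.8 g -23.6 14.1
hull [[-21.799999237060547, 17.700000762939453], [-28.0, 15.600000381469727], [-37.5, 9.300000190734863], [-39.5, 3.4000000953674316], [-39.0, -8.600000381469727], [-34.599998474121094, -16.5], [-33.0, -18.200000762939453], [-28.899999618530273, -22.0], [-24.5, -26.100000381469727], [-23.200000762939453, -23.600000381469727]]
```

```bash
python3 -m jog '[[0,0.03,0,0,1],[0,0.05,0,0,1],[0,0.068,0,0,1],[0,0.071,0,0,1],[0,0.074,0,0,1],[0,0.074,0,0,1]]'
python3 -m jog '[[0,0.002,0,0,1],[0,0.004,0,0,1],[0,0.004,0,0,1]]'
python3 -m jog '[[0,0.002,0,0,1],[0,0.004,0,0,1],[0,0.004,0,0,1]]'
```

```text
t: 28.0
eef_pos: [560.9, -11.3, 5.9]
tool_rot: [0.387, 0.922, -0.001, -0.001]
force: [-8.1, -7.6, 6.4]
grip_width: 85.4
finger_force: 5.5
t: 28.3
eef_pos: [561.5, -11.0, 5.8]
tool_rot: [0.388, 0.921, -0.002, -0.001]
force: [-17.6, -16.8, 13.0]
grip_width: 85.3
finger_force: 13.0
t: 28.6
eef_pos: [562.2, -11.0, 5.6]
tool_rot: [0.389, 0.921, -0.003, -0.002]
force: [-27.5, -27.3, 20.0]
grip_width: 85.2
finger_force: 21.2
```

```bash
python3 -m jog '[[0,-0.01,0,0,1],[0,-0.03,0,0,1],[0,-0.03,-0.0125,0,1],[0,-0.03,-0.0125,0,1]]'
python3 -c "
from h import *
t=robot.get_state()['eef_pos'];print(t, (t[:2]-c2w(0,0))@[[.7145,-.6997],[.6997,.7145]])"
python3 -m jog '[[0,0.01,0,0,1],[0,0.016,0,0,1],[0,0.02,0,0,1],[0,0.02,0,0,1]]'
python3 -m jog '[[0,0.0025,0,0,1],[0,0.005,0,0,1],[0,0.005,0,0,1]]'
```

```text
t: 29.0
eef_pos: [549.9, -22.7, 17.4]
tool_rot: [0.387, 0.922, 0.0, 0.001]
force: [0.6, 0.2, 0.0]
grip_width: 85.5
finger_force: 0.0
[549.90609169 -22.70065971  17.3585501 ] [-113.38386909   -4.16151372]
t: 29.4
eef_pos: [561.1, -10.7, 15.9]
tool_rot: [0.387, 0.922, -0.0, -0.0]
force: [0.8, 0.1, -0.1]
grip_width: 85.3
finger_force: 0.0
t: 29.7
eef_pos: [563.0, -9.0, 15.9]
tool_rot: [0.387, 0.922, -0.0, -0.0]
force: [-2.0, -3.2, -0.9]
grip_width: 85.7
finger_force: 1.2
```

```bash
python3 -m jog '[[0,0.002,0,0,1],[0,0.004,0,0,1],[0,0.004,0,0,1]]'
python3 -m jog '[[0,0.002,0.001,0,1],[0,0.003,0.003,0,1],[0,0.003,0.003,0,1]]'
```

```text
t: 30.0
eef_pos: [563.9, -8.0, 15.5]
tool_rot: [0.388, 0.922, -0.001, -0.001]
force: [-8.2, -8.1, -0.6]
grip_width: 85.4
finger_force: 5.9
t: 30.3
eef_pos: [566.4, -5.5, 13.2]
tool_rot: [0.388, 0.922, -0.001, -0.001]
force: [-3.1, -2.4, -2.6]
grip_width: 85.4
finger_force: 1.9
```

```bash
python3 -m jog '[[0,0.0015,0.002,0,1],[0,0.002,0.004,0,1],[0,0.002,0.004,0,1]]'
python3 -m jog '[[0,0.0015,0.002,0,1],[0,0.002,0.004,0,1],[0,0.002,0.004,0,1]]'
```

```text
t: 30.6
eef_pos: [568.5, -3.7, 10.4]
tool_rot: [0.387, 0.922, -0.0, -0.0]
force: [-3.6, -2.5, 1.4]
grip_width: 85.5
finger_force: 2.1
t: 30.9
eef_pos: [569.6, -4.0, 8.3]
tool_rot: [0.388, 0.922, -0.0, 0.0]
force: [-14.7, -10.5, 22.1]
grip_width: 85.4
finger_force: 13.3
```

```bash
python3 -m jog '[[0,-0.005,-0.003,0,1],[0,-0.01,-0.003,0,1],[0,-0.02,-0.003,0,1],[0,-0.04,0,0,1],[0,-0.08,0,0,1],[0,-0.09,0,0,1]]'
python3 -c "
from h import *
body('b18')
p=cv2.imread('pics/b18.png')
cv2.imwrite('pics/c18.png',cv2.resize(p[160:240,220:310],(675,600),interpolation=cv2.INTER_CUBIC))"
```

```text
t: 31.5
eef_pos: [515.0, -55.9, 7.0]
tool_rot: [0.389, 0.921, -0.001, -0.001]
force: [-0.2, 0.1, 0.1]
grip_width: 85.2
finger_force: 0.0
brown 25
46 24 f -27.3 -24.1 -21.6 g -16.4 15.6
hull [[-21.600000381469727, 13.699999809265137], [-27.299999237060547, 3.5999999046325684], [-27.0, -4.400000095367432], [-25.200000762939453, -6.199999809265137], [-23.100000381469727, -8.100000381469727], [-22.0, 6.0]]
```

View pics/c18.png

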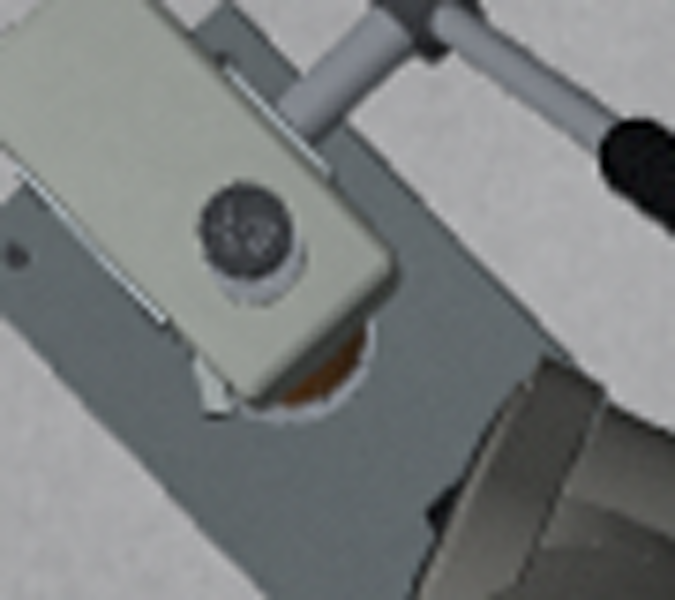

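The rim has moved in to f≈-27, but the bottle is still tilted. I check its height profile.

Run:
```python
from h import *
S=c2w(0,0); a=np.radians(44.4); d=np.array([np.cos(a),np.sin(a)]); l=np.array([-d[1],d[0]])
def pts(nm):
    D=np.load(f'pics/{nm}.npy'); p=cv2.imread(f'pics/{nm}.png')[:,:,::-1].astype(int); P=cloud('top',D)
    f=(P[...,:2]-S)@d; g=(P[...,:2]-S)@l; Z=P[...,2]
    m=(D>0)&(f>-60)&(f<0)&(abs(g)<45)&(p[...,0]-p[...,2]>25)&(Z>10)&(Z<135)
    return f[m],g[m],Z[m]
for nm in('b13','b18'):
    f,g,z=pts(nm); c=np.linalg.lstsq(np.c_[f,g,g*g,np.ones(len(f))],z,rcond=None)[0]; print(nm,c.round(3),'rms',np.std(z-np.c_[f,g,g*g,np.ones(len(f))]@c).round(1), 'z at front', z[f<f.min()+3].mean().round(1), f.min().round(1))
# several fresh captures for b18 state
F=[]
for i in range(6):
    shot('top','avg'); F.append(np.array(pts('avg')))
f,g,z=np.hstack(F); A=np.c_[f,g,g*g,np.ones(len(f))]; c=np.linalg.lstsq(A,z,rcond=None)[0]; print(len(f),c.round(3))
for lo in range(-30,-18,2):
    k=(f>lo)&(f<=lo+2)&(abs(g)<8); print(lo,k.sum(),z[k].mean().round(1) if k.sum() else 0)
# white things seen through the head's front gap : cap colour bright points
D=np.load('pics/avg.npy'); p=cv2.imread('pics/avg.png'); P=cloud('top',D); ff=(P[...,:2]-S)@d; gg=(P[...,:2]-S)@l
m=(D>0)&(ff>-40)&(ff<-20)&(abs(gg)<36)&(p.min(2)>120)
print('bright',m.sum(),P[...,2][m].round(0)[:40])
```

```text
b13 [ 9.3000e-01 -3.3500e-01 -3.2000e-02  9.0118e+01] rms 2.6 z at front 53.9 -39.8
b18 [ 1.197e+00  3.000e-03 -3.500e-02  8.319e+01] rms 2.4 z at front 50.2 -27.3
147 [ 1.3090e+00 -1.5200e-01 -4.1000e-02  8.6758e+01]
-30 2 48.2
-28 23 50.0
-26 26 52.7
-24 23 55.6
-22 6 54.8
-20 0 0
bright 133 [235. 238. 234. 238. 238. 239. 239. 237. 238. 237. 237. 237. 238. 236.
 238. 241. 234. 238. 236. 232. 236. 240. 237. 238. 236. 236. 237. 236.
 236. 241. 238. 236. 239. 235. 236. 234. 235. 234. 237. 236.]
```

```bash
python3 -m jog '[[0,0.04,0.001,0,1],[0,0.07,0.002,0,1],[0,0.085,0.002,0,1],[0,0.088,0.002,0,1],[0,0.088,0.002,0,1]]'
python3 -m jog '[[0,0.0025,0,0,1],[0,0.005,0,0,1],[0,0.005,0,0,1]]'
python3 -m jog '[[0,0.002,0,0,1],[0,0.003,0,0,1],[0,0.003,0,0,1]]'
```

```text
t: 32.35
eef_pos: [567.2, -4.0, 5.1]
tool_rot: [0.387, 0.922, -0.001, -0.001]
force: [-6.1, -0.7, 2.2]
grip_width: 85.2
finger_force: 2.8
t: 32.65
eef_pos: [567.8, -3.5, 4.9]
tool_rot: [0.388, 0.922, -0.002, -0.002]
force: [-19.7, -12.9, 9.9]
grip_width: 85.8
finger_force: 12.2
t: 32.95
eef_pos: [567.9, -3.3, 4.8]
tool_rot: [0.389, 0.921, -0.003, -0.003]
force: [-29.8, -19.9, 17.7]
grip_width: 84.9
finger_force: 19.7
```

```bash
python3 -m jog '[[0,-0.012,0,0,1],[0,-0.012,-0.012,0,1],[0,-0.004,-0.012,0,1],[0,0.001,-0.012,0,1],[0,0.001,-0.012,0,1]]'
python3 -m jog '[[0,0,0.003,0,1],[0,0,0.006,0,1],[0,0,0.006,0,1]]'
python3 -m jog '[[0,0,0.003,0,1],[0,0,0.006,0,1],[0,0,0.006,0,1]]'
```

```text
t: 33.45
eef_pos: [571.8, -0.5, 15.2]
tool_rot: [0.388, 0.922, -0.002, -0.002]
force: [-19.2, -14.9, 16.1]
grip_width: 85.7
finger_force: 14.2
t: 33.75
eef_pos: [571.6, -1.5, 10.5]
tool_rot: [0.388, 0.921, -0.002, -0.001]
force: [-20.7, -21.3, 16.2]
grip_width: 85.2
finger_force: 16.4
t: 34.05
eef_pos: [570.0, -3.7, 5.5]
tool_rot: [0.39, 0.921, -0.003, -0.002]
force: [-32.4, -29.9, 25.2]
grip_width: 85.5
finger_force: 22.7
```

```bash
python3 -m jog '[[0,-0.01,0,0,1],[0,-0.03,0,0,1],[0,-0.06,0,0,1],[0,-0.09,0,0,1],[0,-0.09,0,0,1]]'
cat >> h.py <<'E'
def tilt(n=3):
    S=c2w(0,0); a=np.radians(44.4); d=np.array([np.cos(a),np.sin(a)]); l=np.array([-d[1],d[0]]); F=[]
    for i in range(n):
        p,D=shot('top','avg'); p=p.astype(int); P=cloud('top',D); f=(P[...,:2]-S)@d; g=(P[...,:2]-S)@l; Z=P[...,2]
        m=(D>0)&(f>-70)&(f<0)&(abs(g)<45)&(p[...,0]-p[...,2]>25)&(Z>10)&(Z<135); F.append([f[m],g[m],Z[m]])
    f,g,z=np.hstack(F); print('n',len(f))
    if len(f)>15:
        c=np.linalg.lstsq(np.c_[f,g,g*g,np.ones(len(f))],z,rcond=None)[0]
        print('front f',np.percentile(f,1).round(1),'z there',z[f<np.percentile(f,10)].mean().round(1),'g',np.percentile(g,[1,99]).round(1),'slope',c[:2].round(2),'tilt',(90-np.degrees(np.arctan(c[0]))).round(0))
E
python3 -c "
from h import *
tilt()"
```

```text
t: 34.55
eef_pos: [520.4, -51.0, 5.9]
tool_rot: [0.388, 0.922, -0.0, -0.0]
force: [0.6, 0.4, -0.1]
grip_width: 85.4
finger_force: 0.0
n 76
front f -44.5 z there 84.0 g [-1.7 20.4] slope [0.44 0.36] tilt 66.0
```

```bash
python3 -c "
from h import *
body('b20')
D=np.load('pics/b20.npy'); p=cv2.imread('pics/b20.png'); P=cloud('top',D); S=c2w(0,0); a=np.radians(44.4); d=np.array([np.cos(a),np.sin(a)]); l=np.array([-d[1],d[0]])
f=(P[...,:2]-S)@d; g=(P[...,:2]-S)@l
m=(D>0)&(f>-75)&(f<0)&(abs(g)<50)&(P[...,2]>25)&(P[...,2]<150)
for v,u in np.argwhere(m)[::3]: print((u,v),int(f[v,u]),int(g[v,u]),int(P[v,u,2]),p[v,u][::-1])
" | head -80
```

```text
brown 44
70 16 f -37.8 -31.0 -24.8 g -22.2 20.3
82 27 f -36.2 -32.1 -24.9 g -16.1 16.9
hull [[-24.799999237060547, 18.600000381469727], [-26.100000381469727, 20.299999237060547], [-28.399999618530273, 18.399999618530273], [-32.400001525878906, 14.5], [-34.400001525878906, 12.600000381469727], [-37.79999923706055, 0.800000011920929], [-37.5, -3.0999999046325684], [-35.79999923706055, -8.699999809265137], [-31.399999618530273, -16.5], [-29.5, -18.299999237060547], [-25.299999237060547, -22.200000762939453]]
(np.int64(269), np.int64(202)) -23 -24 81 [60 54 47]
(np.int64(267), np.int64(204)) -27 -14 115 [124 131 133]
(np.int64(266), np.int64(205)) -27 -10 116 [127 136 139]
(np.int64(269), np.int64(205)) -29 -18 81 [56 37 21]
(np.int64(267), np.int64(206)) -31 -10 116 [126 135 140]
(np.int64(264), np.int64(207)) -30 -1 143 [110 118 120]
(np.int64(267), np.int64(207)) -33 -8 119 [77 76 72]
(np.int64(263), np.int64(208)) -30 2 137 [128 137 139]
(np.int64(266), np.int64(208)) -33 -4 117 [ 96 103 104]
(np.int64(269), np.int64(208)) -35 -12 78 [50 43 36]
(np.int64(264), np.int64(209)) -31 0 11
[... 514 characters left out ...]
)) -32 6 85 [74 49 23]
(np.int64(266), np.int64(212)) -37 0 80 [44 31 16]
(np.int64(249), np.int64(213)) -3 35 39 [154 162 162]
(np.int64(259), np.int64(213)) -27 16 87 [81 53 30]
(np.int64(262), np.int64(213)) -32 10 82 [70 47 23]
(np.int64(265), np.int64(213)) -37 4 76 [39 28 17]
(np.int64(247), np.int64(214)) -1 41 41 [125 131 133]
(np.int64(250), np.int64(214)) -6 35 38 [134 141 140]
(np.int64(259), np.int64(214)) -28 18 77 [53 37 22]
(np.int64(262), np.int64(214)) -34 12 81 [46 32 20]
(np.int64(265), np.int64(214)) -36 4 43 [46 40 34]
(np.int64(258), np.int64(215)) -24 21 37 [79 72 66]
(np.int64(261), np.int64(215)) -31 15 48 [54 49 43]
(np.int64(264), np.int64(215)) -35 8 28 [75 77 76]
```

The bottle is upright again, with the cap still on: cap at z≈116, shoulder at z 78–88, centre at about (-12,-1). I finish with small taps, as in the first one.

```bash
python3 -m jog '[[0.003,0.03,0,0,1],[0.003,0.04,0,0,1],[0.003,0.04,0,0,1],[0.003,0.04,0,0,1]]'
python3 -m jog '[[0,0.026,0,0,1],[0,0.015,0,0,1],[0,0,0,0,1],[0,-0.03,0,0,1],[0,-0.04,0,0,1],[0,-0.04,0,0,1]]'
cat >> h.py <<'E'
def pose():
    F=[];S=c2w(0,0); a=np.radians(44.4); d=np.array([np.cos(a),np.sin(a)]); l=np.array([-d[1],d[0]])
    for i in range(4):
        p,D=shot('top','avg'); p=p.astype(int); P=cloud('top',D); f=(P[...,:2]-S)@d; g=(P[...,:2]-S)@l
        m=(D>0)&(f>-75)&(f<-15)&(abs(g)<40)&(P[...,2]>66)&(P[...,2]<130)
        F.append(np.c_[f[m],g[m],P[...,2][m]])
    q=np.vstack(F); b=q[(q[:,2]<84)&(q[:,2]>70)]; print('tool',((robot.get_state()['eef_pos'][:2]-S)@d).round(1),'body n',len(b),'front',np.percentile(b[:,0],[2,10]).round(1) if len(b) else 0,'g',np.percentile(b[:,1],[2,98]).round(1) if len(b) else 0)
    for z0 in range(66,126,6):
        k=q[(q[:,2]>=z0)&(q[:,2]<z0+6)&(abs(q[:,1])<12)]; print(z0,len(k),k[:,0].min().round(1) if len(k) else '',end='; ')
    print()
E
python3 -c "
from h import *
pose()"
```

```text
t: 35.15
eef_pos: [543.2, -25.1, 5.5]
tool_rot: [0.387, 0.922, -0.0, -0.0]
force: [-0.3, -0.2, 0.1]
grip_width: 85.5
finger_force: 0.0
t: 35.75
eef_pos: [519.1, -49.0, 5.9]
tool_rot: [0.388, 0.921, -0.0, -0.0]
force: [0.4, 0.2, 0.4]
grip_width: 85.6
finger_force: 0.0
tool -150.8 body n 30 front [-26.2 -25.8] g [-13.   10.7]
66 8 -25.4; 72 13 -25.8; 78 9 -26.2; 84 1 -24.8; 90 0 ; 96 0 ; 102 0 ; 108 0 ; 114 0 ; 120 0 ;
```

Run:
```python
from h import *
S=c2w(0,0); a=np.radians(44.4); d=np.array([np.cos(a),np.sin(a)]); l=np.array([-d[1],d[0]]); F=[]
for i in range(6):
    p,D=shot('top','avg'); p=p.astype(int); P=cloud('top',D); f=(P[...,:2]-S)@d; g=(P[...,:2]-S)@l
    m=(D>0)&(f>-45)&(f<-15)&(abs(g)<40)&(P[...,2]>25)&(P[...,2]<130)
    F.append(np.c_[f[m],g[m],P[...,2][m],p[m][:,0]-p[m][:,2]])
q=np.vstack(F); print(len(q))
b=q[q[:,3]>15]
for lo in range(-40,-16,2):
    k=b[(b[:,0]>lo)&(b[:,0]<=lo+2)]; print(lo,len(k),k[:,2].mean().round(1) if len(k) else '',np.ptp(k[:,1]).round(0) if len(k) else '')
plan([(*c2w(-190,-1),6,44.4),(*c2w(-190,-1),300,44.4)])
cv2.imwrite('pics/c21.png',cv2.resize(p.astype(np.uint8)[165:235,220:300,::-1],(685,600),interpolation=cv2.INTER_CUBIC))
```

```text
151
-40 0  
-38 0  
-36 0  
-34 0  
-32 0  
-30 0  
-28 7 67.4 4.0
-26 59 68.6 18.0
-24 11 64.8 7.0
-22 2 53.9 0.0
-20 0  
-18 0  
[ 0.0003 -0.0484 -0.0004  0.0015] mm 39
[ 0.      0.     -0.3675 -0.    ] mm 294
```

View pics/c21.png

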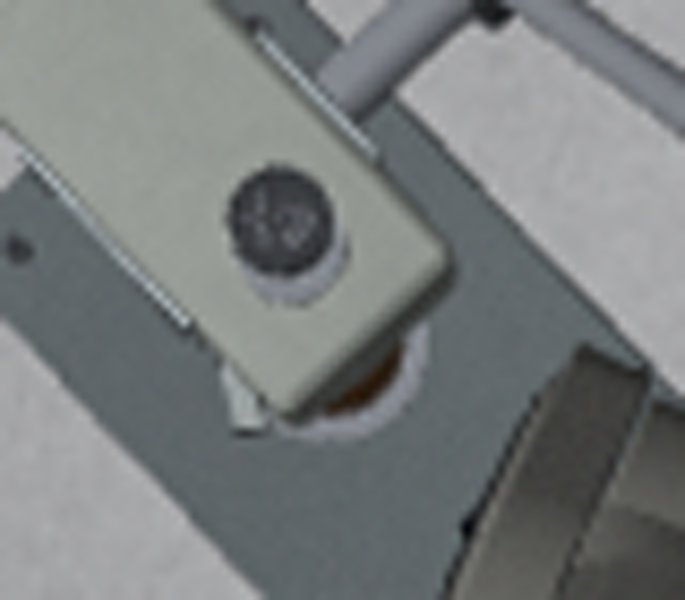

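The amber front face stands vertical at f≈-26 (crop 365,385), centred inside the bell's outline, so the bottle is home and upright. Next is the lever.

```bash
python3 -m jog '[[0,-0.048,0,0,1],[0,-0.048,-0.1,0,1],[0,-0.048,-0.2,0,1],[0,-0.048,-0.3,0,1],[0,-0.048,-0.35,0,1],[0,-0.048,-0.4,0,1],[0,-0.048,-0.4,0,1],[0,-0.048,-0.4,0,1]]'
python3 -m jog '[[0,0,-0.14,1,0.3],[0,0,-0.14,1,0.3],[0,0,-0.14,1,0.3],[0,0,-0.14,1,0.3],[0,0,-0.14,1,0.3],[0,0,-0.14,1,0.3]]'
python3 -m jog '[[0,0,0,1,0.3],[0,0,0,1,0.3],[0,0,0,1,0.3],[0,0,0,1,0.3],[0,0,0,1,0.3],[0,0,0,1,0.3]]'
python3 -c "
from h import *
print(yaw(robot.get_state()['tool_rot']))
plan([(*c2w(-103,-100),440,-45.6),(*c2w(-103,-100),317,-45.6)])
p,D=shot('top','lev'); P=cloud('top',D); S=c2w(0,0);a=np.radians(44.4); d=np.array([np.cos(a),np.sin(a)]); l=np.array([-d[1],d[0]])
f=(P[...,:2]-S)@d; g=(P[...,:2]-S)@l; p=p.astype(int)
m=(D>0)&(P[...,2]>270)&(P[...,2]<400)&(p.max(2)<70)&(f>-140)&(f<-40)&(g<-70)&(g>-130)
print(m.sum())
for lo in range(-130,-50,10):
    k=m&(f>lo)&(f<=lo+10)
    if k.sum(): print(lo,k.sum(),np.percentile(g[k],[3,97]).round(1),np.percentile(P[...,2][k],95).round(1))
"
```

```text
t: 37.05
eef_pos: [494.3, -74.6, 330.2]
tool_rot: [0.387, 0.922, 0.002, 0.002]
force: [1.3, 0.8, -0.6]
grip_width: 85.5
finger_force: 0.0
t: 37.65
eef_pos: [493.1, -74.2, 437.8]
tool_rot: [0.713, 0.702, 0.0, -0.0]
force: [-0.4, 0.6, -0.1]
grip_width: 55.3
finger_force: 0.0
t: 38.25
eef_pos: [493.1, -74.2, 437.7]
tool_rot: [0.927, 0.375, -0.0, -0.0]
force: [-0.5, 0.1, -0.5]
grip_width: 55.4
finger_force: 0.0
-45.907578239430926
[ 0.1094  0.1228 -0.0029 -0.0068] mm 132
[ 0.      0.      0.1538 -0.    ] mm 123
349
-130 42 [-108.8  -89.9] 361.8
-120 50 [-109.9  -88.2] 362.0
-110 56 [-109.7  -88.4] 357.1
-100 47 [-109.7  -88.6] 346.0
-90 46 [-108.8  -88.2] 338.2
-80 46 [-110.4  -88.6] 327.0
-70 44 [-109.2  -88.6] 316.3
-60 18 [-106.2  -92.1] 308.4
```

```bash
python3 -m jog '[[0.05,0.06,0,0,0.3],[0.09,0.11,0,0,0.3],[0.109,0.122,0,0,0.3],[0.109,0.122,0,0,0.3],[0.109,0.122,0,0,0.3]]'
python3 -m jog '[[0,0,0.06,0,0.3],[0,0,0.11,0,0.3],[0,0,0.15,0,0.3],[0,0,0.152,0,0.3],[0,0,0.152,0,0.3]]'
python3 -m jog '[[0,0,0,0,-1],[0,0,0,0,-1],[0,0,0,0,-1],[0,0,0,0,-1],[0,0,0,0,-1]]' 40
python3 - <<'E'
from h import *
s=robot.get_state(); S=c2w(0,0); a=np.radians(44.4); d=np.array([np.cos(a),np.sin(a)]); l=np.array([-d[1],d[0]])
q=s['eef_pos']; print('crimper',(q[:2]-S)@d,(q[:2]-S)@l,q[2])
r=185
for t in np.arange(0,1.12,.07): # shift rows: tool x = +crimper x
    A=np.pi/4-t; print(t.round(2),np.round([(-r*np.cos(A)+r*np.cos(np.pi/4))/800, -(r*np.sin(A)-r*np.sin(np.pi/4))/800],4))
E
```

```text
t: 38.8
eef_pos: [624.0, -83.0, 436.8]
tool_rot: [0.926, 0.378, -0.001, 0.0]
force: [-1.1, -0.3, -0.1]
grip_width: 55.5
finger_force: 0.0
t: 39.3
eef_pos: [623.5, -83.0, 317.5]
tool_rot: [0.926, 0.378, 0.0, -0.0]
force: [0.2, 0.3, 1.1]
grip_width: 55.5
finger_force: 0.0
t: 39.8
eef_pos: [626.5, -85.4, 318.9]
tool_rot: [0.926, 0.378, 0.003, 0.003]
force: [17.0, -12.1, 0.9]
grip_width: 23.9
finger_force: 42.4
crimper -102.50175614803878 -102.54446715801448 318.87732148075975
0.0 [ 0. -0.]
0.07 [-0.011   0.0118]
0.14 [-0.0212  0.0244]
0.21 [-0.0305  0.0377]
0.28 [-0.0388  0.0516]
0.35 [-0.0462  0.066 ]
0.42 [-0.0525  0.0809]
0.49 [-0.0577  0.0962]
0.56 [-0.0619  0.1118]
0.63 [-0.0649  0.1277]
0.7 [-0.0669  0.1438]
0.77 [-0.0677  0.16  ]
0.84 [-0.0674  0.1761]
0.91 [-0.0659  0.1923]
0.98 [-0.0634  0.2082]
1.05 [-0.0597  0.224 ]
```

```bash
python3 -m jog '[[-0.021,0.003,0.024,0,-1],[-0.039,0.003,0.052,0,-1],[-0.0525,0.003,0.081,0,-1],[-0.062,0.003,0.112,0,-1],[-0.067,0.003,0.144,0,-1],[-0.067,0.003,0.176,0,-1],[-0.063,0.003,0.208,0,-1],[-0.06,0.003,0.224,0,-1]]'
python3 -m jog '[[0.001,0,0.004,0,-1],[0.001,0,0.006,0,-1],[0.001,0,0.006,0,-1],[0.001,0,0.006,0,-1]]'
python3 - <<'E'
from h import *
s=robot.get_state(); S=c2w(0,0); a=np.radians(44.4); d=np.array([np.cos(a),np.sin(a)]); l=np.array([-d[1],d[0]])
q=s['eef_pos']; print('crimper',(q[:2]-S)@d,(q[:2]-S)@l,q[2])
p,D=shot('top','lev2'); P=cloud('top',D); f=(P[...,:2]-S)@d; g=(P[...,:2]-S)@l; Z=P[...,2]
m=(D>0)&(g>-112)&(g<-88)&(f>-90)&(f<20)&(Z>100)
for lo in range(-90,20,15):
    k=m&(f>lo)&(f<=lo+15)
    if k.sum(): print(lo,k.sum(),np.median(Z[k]).round(1))
k=(D>0)&(abs(f)<14)&(abs(g)<14)&(Z>240)&(Z<310); print('spindle top',np.percentile(Z[k],[50,90]) if k.sum() else 0)
E
```

```text
t: 40.6
eef_pos: [592.2, -119.2, 137.2]
tool_rot: [0.926, 0.378, 0.001, 0.001]
force: [-0.6, -1.8, 10.6]
grip_width: 23.7
finger_force: 43.2
t: 41.0
eef_pos: [592.8, -118.6, 133.9]
tool_rot: [0.926, 0.378, 0.001, 0.001]
force: [-3.9, -2.6, 7.8]
grip_width: 23.8
finger_force: 43.2
crimper -149.77279394208304 -102.69049750473788 133.8629977932466
-90 47 181.1
-75 33 184.1
-60 33 187.5
-45 34 190.6
-30 35 195.6
-15 34 198.9
0 51 204.2
15 22 216.2
spindle top [257.77536126 260.36161516]
```

```bash
python3 -m jog '[[0.001,0,0.005,0,-1],[0.002,0,0.01,0,-1],[0.002,0,0.01,0,-1],[0.002,0,0.01,0,-1],[0.002,0,0.01,0,-1]]'
python3 - <<'E'
from h import *
S=c2w(0,0); a=np.radians(44.4); d=np.array([np.cos(a),np.sin(a)]); l=np.array([-d[1],d[0]]); F=[];T=[]
for i in range(4):
    p,D=shot('top','lev3'); P=cloud('top',D); f=(P[...,:2]-S)@d; g=(P[...,:2]-S)@l; Z=P[...,2]
    m=(D>0)&(g>-106)&(g<-94)&(f>-82)&(f<8)&(Z>150)&(Z<230); F.append(np.c_[f[m],Z[m]])
    k=(D>0)&(abs(f)<12)&(abs(g)<12)&(Z>240)&(Z<310); T.append(np.median(Z[k]))
q=np.vstack(F); c=np.polyfit(q[:,0],q[:,1],1); print('below level deg',np.degrees(np.arctan(c[0])),'z at pivot x',np.polyval(c,28),'spindle',np.mean(T))
D=np.load('pics/lev.npy'); P=cloud('top',D); f=(P[...,:2]-S)@d; g=(P[...,:2]-S)@l; Z=P[...,2]; k=(D>0)&(abs(f)<12)&(abs(g)<12)&(Z>260)&(Z<320); print('spindle up',np.median(Z[k]))
E
```

```text
t: 41.55
eef_pos: [594.3, -117.3, 128.1]
tool_rot: [0.926, 0.378, 0.002, 0.0]
force: [-18.2, 3.2, 48.0]
grip_width: 23.6
finger_force: 48.8
below level deg 15.714964920708677 z at pivot x 208.5137906182083 spindle 256.97257391170115
spindle up 293.2281272865987
```

Lever at its stop: 15.7° below level, with the spindle down 36 mm. I hold briefly, then guide it back up.

```bash
python3 -m jog '[[-0.002,0,-0.012,0,-1],[-0.003,0,-0.016,0,-1],[-0.003,0,-0.016,0,-1]]'
python3 -m jog '[[-0.007,0,-0.048,0,-1],[-0.005,0,-0.096,0,-1],[0.0075,0,-0.143,0,-1],[0.021,0,-0.172,0,-1],[0.039,0,-0.2,0,-1],[0.06,0,-0.224,0,-1],[0.061,0,-0.226,0,-1],[0.061,0,-0.226,0,-1]]'
python3 -m jog '[[0,0,0,0,0.3],[0,0,0,0,0.3],[0,0,0,0,0.3],[0,0,0,0,0.3],[0,0,0,0,0.3]]'
python3 -m jog '[[0,0,-0.05,0,0.3],[0,0,-0.1,0,0.3],[0,0,-0.16,0,0.3],[-0.06,0,-0.18,0,0.3],[-0.12,0,-0.18,0,0.3],[-0.18,0,-0.18,0,0.3],[-0.22,0,-0.18,0,0.3],[-0.22,0,-0.18,0,0.3]]'
python3 - <<'E'
from h import *
S=c2w(0,0); a=np.radians(44.4); d=np.array([np.cos(a),np.sin(a)]); l=np.array([-d[1],d[0]]); F=[];T=[];B=[]
for i in range(5):
    p,D=shot('top','fin'); P=cloud('top',D); f=(P[...,:2]-S)@d; g=(P[...,:2]-S)@l; Z=P[...,2]; p=p.astype(int)
    m=(D>0)&(g>-106)&(g<-94)&(f>-110)&(f<0)&(Z>150)&(Z<400); F.append(np.c_[f[m],Z[m]])
    k=(D>0)&(abs(f)<12)&(abs(g)<12)&(Z>240)&(Z<310); T.append(np.median(Z[k]))
    b=(D>0)&(f>-60)&(f<-15)&(abs(g)<40)&(Z>25)&(Z<130)&(p[...,0]-p[...,2]>15); B.append(np.c_[f[b],g[b],Z[b]])
q=np.vstack(F); c=np.polyfit(q[:,0],q[:,1],1); print('slope deg',np.degrees(np.arctan(c[0])),'spindle',np.mean(T)); B=np.vstack(B)
print('brown',len(B),np.percentile(B,[2,50,98],axis=0).round(1))
E
```

```text
t: 42.05
eef_pos: [592.3, -119.1, 139.1]
tool_rot: [0.926, 0.378, 0.001, 0.001]
force: [-0.6, -3.4, 5.7]
grip_width: 23.9
finger_force: 44.6
t: 42.85
eef_pos: [626.1, -85.9, 318.6]
tool_rot: [0.926, 0.377, -0.0, 0.001]
force: [-0.2, -8.2, -5.0]
grip_width: 23.6
finger_force: 45.6
t: 43.35
eef_pos: [626.1, -83.9, 317.9]
tool_rot: [0.926, 0.378, 0.0, 0.0]
force: [-0.8, -0.8, -0.5]
grip_width: 55.4
finger_force: 0.0
t: 44.15
eef_pos: [497.1, -211.4, 462.8]
tool_rot: [0.927, 0.375, 0.001, -0.0]
force: [0.0, 0.2, 1.0]
grip_width: 55.5
finger_force: 0.0
slope deg -48.20896657717852 spindle 292.8376019620561
brown 66 [[-26.3  -7.   48.9]
 [-25.3   3.9  68.6]
 [-21.7  13.8  81.1]]
```

```bash
python3 -c "
from plant import robot
print(robot.job_done())"
```

```text
the job is handed in; nothing more can be done
None
```

I handed the job in at about 44.5 s. The bottle stands upright in the V locator, the lever reached its stop and is back up, but there are two risks. During a push the bottle toppled back about 45° onto the V locator and I stood it up again. The cap was last seen on it just before the final tap, and afterwards it was hidden under the head. Some finger pushes also read about 50 N, and I don't know whether the 40 N limit counts those.

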